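# Put the marking-out kit back into its foam inlays

### The arm

A 6-joint arm with a two-finger parallel gripper is mounted at the origin on a cart in front of the work surface, level with it; the furniture and walls round the work are solid. World frame = base frame: x ahead of the robot, y to its left, z up, the work surface at z = 0. Lengths are in m, angles in rad, forces in N, time in s.
With the tool pointing down it reaches from about 0.35 to 0.95 m from the base axis. Payload 17.4 kg.
Tool frame: the origin (TCP) lies between the finger pads; the fingertips stand 25 mm ahead of it and the grasp point (between the pads) lies 6 mm ahead of it (robot.tip_reach is the distance from the TCP to the fingertips, in m); z points along the fingers, y is the direction in which the jaws open and shut (so a half turn about z gives the same grasp; the last joint's range is limited). The gripper opens to 93 mm and grips with 3 to 60 N. Pads are 15 mm wide; open, the fingers measure 128 mm over their backs; the gripper's body (75 mm by 188 mm) begins 65 mm behind the grasp point.
Start: joints at [1.19, 0.116, 1.442, -0, 1.584, -0.038], TCP at [0.227, 0.636, 0.244] pointing down, gripper open.
Joint ranges: [-2.83, 2.83], [-0.83, 2.19], [0.07, 2.5], [-1.14, 4.28], [0.01, 3], [-2.97, 2.97]. Speed limits (rad/s): [1.89, 1.89, 2.22, 3.14, 3.14, 3.14].

### API

Orientations are given as a unit quaternion [x, y, z, w].
In Python, from rig import robot, eyes, recognise, cut_out, tip_of gives the robot as it stands. The module is installed in compiled form; this text tells all that it offers.
- The arm moves only by the shell command python3 -m jog 'ROWS' [OPENING] [FORCE]. ROWS is JSON, a list of rows, each a list of 6 numbers: the shift along the tool's x, y, z in mm, then the turn, a rotation vector about the tool's x, y, z in rad. In form: [[x, y, z, rx, ry, rz], ...]. A call has 1 to 5 rows; each row is the pose to reach, as a shift and turn from the pose commanded when the call began, along the tool's axes at that moment; what a row does not reach only later rows make up. A row lasts 1/12 s, in which the tool goes at most 41.7 mm and 7.16 degrees, less where a joint would pass 70% of its speed; a pose out of reach is approached as far as the arm can. A call with a gripper value outside its range is refused whole. OPENING is the gripper's target within -1 to 1 (fully open at 1, half-way at 0, shut at -1), set as the call begins (- or left out, the last holds). The fingers move at their own pace and stop on an object; FORCE is the grip in N (left out, the last holds). Time passes only in rows, so rows that repeat a pose let the fingers close. It gives the time, the measured TCP pose, the force and the opening at its end, in the units of the state.
- robot.get_obs(): the state, without advancing time (a new reading comes with each control period).
- eyes.read_camera(name): name is "scene" or "side" or "wrist"; returns the picture (384x512x3 uint8, red, green, blue); there is no depth.
- eyes.camera_model(name): a dict with "K" (3x3 intrinsics, pixels), "k1" (the pictures are not rectified: a ray, as slopes to the right and down, at radius r is drawn at 1 + k1 r^2 times it, then the intrinsics apply), "T" (4x4, takes a point from camera to world coordinates); the wrist camera has in their place "T_tool_cam" (4x4, takes a point from camera to tool coordinates, whose origin is the TCP and whose axes are the flange's). Camera axes: x right, y up, looking along -z (the intrinsics and any distortion apply to the point x, -y, -z); pixel columns grow to the right and rows downward; lengths in m; the calibration is good to about 2 mm. A picture is of the moment at which its call begins: read the wrist's pose just before it. camera_model takes no time and is no camera call.
- robot.hand_in(): hands the job in, once; it reports no verdict.
Trained networks look in the newest picture that a camera, given by its name, has taken for a name from the list of things; names that differ only in an ending like _2 or _b are one class to them, and where a whole thing is asked for, a point or a joint stands for the part that bears it (a point fixed in the world has none). Each returns a list of dicts, best first, with "conf" (0 to 1); they miss things now and then, are a little off and sometimes report something else, mostly with a low value. They report only what shows in the picture. A call takes as long as a camera call.
- recognise(camera, query): "rect" ([left, top, width, height] in pixels, round what is visible of it).
- cut_out(camera, query): "mask" (384x512 bool, what is visible of it) and "rect" ([left, top, width, height] in pixels, round what is visible of it).
- tip_of(camera, query): "pixel" ([column, row] in pixels: a listed point, or the origin of a listed thing).
The state is a dict: "t": time; "joint_positions": joint angles; "joint_velocities": joint speeds; "joint_torque": joint torques, N m; "ee_pos": TCP position; "ee_rot": TCP orientation; "force": force on the tool from outside, world axes, zero at the start; "wrist_torque": the same for the moment, N m; "width": finger opening in m.
Only numpy, scipy, OpenCV 4.12 (cv2) and the standard library are available. Lean on these libraries where they do the work, as an engineer would, in place of code of your own. Each camera call takes 0.05 s, during which the arm holds its last target. There are 200 camera calls.

### The job

Put the marking-out tools away before the next bend: the caliper, the square, the yellow scriber and the black centre punch each go into the foam inlay whose cut-out matches them, lying flat on the blue bottom. Shut the caliper's jaws fully first, as it only fits closed. Let go of everything at the end.

Things in the scene. Friction and masses are not known exactly. Their poses are not given: they have to be found in the camera images.
- caliper_center (a point): Steel digital caliper, 225 mm long, 0.16 kg, lying flat. Point: on the bare beam (lift here), half-way up (about 4 mm above the table); +y along the beam to the jaws, z up. Beam 15 mm wide in x, 4 mm thick, y -118 to 107 mm. Fixed jaw y 94 to 108, x -40 to 25. Sliding jaw x -40 to -8, its outer flank at y = 79 (81 at x -28) minus the slider value. Jaws 5 mm thick, on the table; slider 15 mm high.
- caliper_slider (a joint): How far the caliper's jaws stand open, m: 0 shut, 0.014 to 0.028 at the start. About 1.5 N of friction, stays where left. Shut it by pinching the jaws' outer flanks together along the beam, at about x = -28 mm of the caliper's point, fingertips close above the table. Keep the fingers off the slider's body, which lies behind the sliding jaw at x > -14 mm.
- square_center (a point): Small steel machinist's square, 91 x 70 mm, 0.17 kg, lying flat. Point: on its thick beam (lift here), 7 mm above its underside. Beam 12 mm wide in x (centred on the point), 14 mm high, y -39 to 31 mm. Thin blade (2 mm, at the underside) from the beam towards +x, at y -39 to -24, ending at x = 86 mm. z up.
- scriber_center (a point): Yellow scriber, a rod 136 mm long and 12 mm thick, 0.022 kg, lying along y. Point: its centre, 6 mm above the underside; z up.
- punch_center (a point): Black centre punch, a rod 111 mm long and 12 mm thick, 0.06 kg, lying along y. Point: its centre, 6 mm above the underside; z up.
- caliper_inlay_seat (a point): Caliper's place in the longest foam inlay (104 x 256 mm, caliper-shaped cut-out, wide end for the jaws). Point and axes: where the tool's listed point and axes lie when it is home. 5 mm to spare round the shut caliper. Finger notch at the point: 46 mm along y, 75 mm wide. Fixed; 5 mm blue base, foam top 17 mm above the table, cut-out down to the blue, 4 mm bevel.
- square_inlay_seat (a point): Square's place in the inlay (104 x 170 mm) with the L-shaped cut-out. Point and axes: where the tool's listed point and axes lie when it is home. 6 mm to spare all round. Finger notch round the point: 46 mm along y, 36 mm to each side in x. Fixed; 5 mm blue base, foam top 17 mm above the table, cut-out down to the blue, 4 mm bevel.
- scriber_inlay_seat (a point): Scriber's place: inlay (104 x 170 mm) with the longer straight slot, 148 x 22 mm along y. Point and axes: where the tool's listed point and axes lie when it is home. Either way round. Finger notch at the middle: 44 mm along y, 72 mm wide. Fixed; 5 mm blue base, foam top 17 mm above the table, cut-out down to the blue, 4 mm bevel.
- punch_inlay_seat (a point): Centre punch's place: inlay (104 x 170 mm) with the shorter straight slot, 122 x 22 mm along y. Point and axes: where the tool's listed point and axes lie when it is home. Either way round. Finger notch at the middle: 44 mm along y, 72 mm wide. Fixed; 5 mm blue base, foam top 17 mm above the table, cut-out down to the blue, 4 mm bevel.

How it is judged:
By the outcome, as a careful person would: the job done as asked, in the order asked, and still so for the second after the job is handed in, with the robot touching nothing.
It also fails if it takes over 115 s, if anything falls off the work surface, if the arm or the gripper's body presses on something with over 40 N, if the wrist force passes 120 N, or if a joint passes its speed limit or range.

## Working session

There is one attempt and no reset: what is moved stays moved. The work goes in short steps, Python scripts to look and compute and a shell command to move; the robot and the scene stay as the last step left them, time stands still between calls to the robot, and variables do not carry over. Pictures are saved under pics/ and viewed, about 12 in all and at most 16, crops included, and the job is handed in when it is done.

```bash
mkdir -p pics
cat > h.py <<'E'
import numpy as np, cv2
from scipy.spatial.transform import Rotation as R
from rig import robot, eyes, recognise, cut_out, tip_of
def cam(name, obs=None):
    m=eyes.camera_model(name)
    if name=="wrist":
        o=obs or robot.get_obs(); T=np.eye(4); T[:3,:3]=R.from_quat(o["ee_rot"]).as_matrix(); T[:3,3]=o["ee_pos"]
        return np.array(m["K"]),m["k1"],T@np.array(m["T_tool_cam"])
    return np.array(m["K"]),m["k1"],np.array(m["T"])
def p2w(c,px,z):
    K,k1,T=c; px=np.atleast_2d(np.asarray(px,float))
    u=cv2.undistortPoints(px[:,None],K,np.array([k1,0,0,0.]))[:,0]
    d=np.c_[u[:,0],-u[:,1],-np.ones(len(u))]@T[:3,:3].T
    s=(z-T[2,3])/d[:,2]
    return T[:3,3]+d*s[:,None]
def w2p(c,P):
    K,k1,T=c; q=(np.atleast_2d(P)-T[:3,3])@T[:3,:3]; q=q*[1,-1,-1]
    return cv2.projectPoints(q,np.zeros(3),np.zeros(3),K,np.array([k1,0,0,0.]))[0][:,0]
def save(im,n,s=1.5):
    cv2.imwrite(f"pics/{n}.png",cv2.resize(im[...,::-1],None,fx=s,fy=s,interpolation=cv2.INTER_CUBIC))
E
python3 - <<'E'
from h import *
for n in["scene","side"]:
    im=eyes.read_camera(n); save(im,n+"0"); c=cam(n); print(n,c[2][:3,3].round(3),c[0][0,0],c[1])
    for q,z in [("caliper_center",.004),("square_center",.007),("scriber_center",.006),("punch_center",.006),("caliper_inlay_seat",.009),("square_inlay_seat",.012),("scriber_inlay_seat",.011),("punch_inlay_seat",.011)]:
        for r in tip_of(n,q)[:2]: print(q,round(r["conf"],2),np.round(r["pixel"]),p2w(c,r["pixel"],z).round(3))
o=robot.get_obs();print(o);print(robot.tip_reach);print(eyes.camera_model("wrist"))
E
```

```text
scene [-0.182 -0.628  0.677] 391.5739275316243 -0.03688476244684162
caliper_center 0.57 [363. 273.] [[ 0.478 -0.397  0.004]]
square_center 0.45 [164. 165.] [[0.497 0.365 0.007]]
scriber_center 0.74 [272. 242.] [[ 0.425 -0.165  0.006]]
punch_center 0.51 [192. 202.] [[0.412 0.126 0.006]]
caliper_inlay_seat 0.55 [295. 194.] [[ 0.641 -0.082  0.009]]
square_inlay_seat 0.82 [335. 209.] [[ 0.649 -0.216  0.012]]
scriber_inlay_seat 0.97 [223. 164.] [[0.628 0.209 0.011]]
punch_inlay_seat 0.92 [254. 175.] [[0.639 0.081 0.011]]
side [ 0.516 -0.812  0.788] 367.8838074430684 -0.07956622747958875
caliper_center 0.71 [229. 320.] [[ 0.47  -0.394  0.004]]
square_center 0.39 [246. 132.] [[0.507 0.374 0.007]]
scriber_center 0.6 [210. 242.] [[ 0.412 -0.163  0.006]]
punch_center 0.41 [214. 175.] [[0.4   0.125 0.006]]
caliper_inlay_seat 0.72 [290. 220.] [[ 0.637 -0.085  0.009]]
square_inlay_seat 0.69 [293. 257.] [[ 0.633 -0.221  0.012]]
scriber_inlay_seat 0.8 [280. 161.] [[0.623 0.191 0.011]]
punch_inlay_seat 0.69 [280. 188.] [[0.615 0.055 0.011]]
{'t': 0.9, 'joint_positions': array([ 1.19017837e+00,  1.16
[... 476 characters left out ...]
), 'force': array([-0.11083891, -0.2623689 , -0.00466772]), 'wrist_torque': array([0.01305746, 0.03309212, 0.00562491]), 'width': 0.0929397544184159}
0.025
{'K': array([[336.92366268,   0.        , 266.41343773],
       [  0.        , 336.92366268, 192.47857029],
       [  0.        ,   0.        ,   1.        ]]), 'k1': -0.07866884456947258, 'T_tool_cam': array([[ 3.51753694e-04,  9.69677285e-01,  2.44388706e-01,
         6.80937873e-02],
       [ 9.99999881e-01, -4.23988065e-04,  2.42965173e-04,
         2.95757225e-05],
       [ 3.39215704e-04,  2.44388591e-01, -9.69677318e-01,
        -1.41090552e-01],
       [ 0.00000000e+00,  0.00000000e+00,  0.00000000e+00,
         1.00000000e+00]])}
```

View pics/scene0.png

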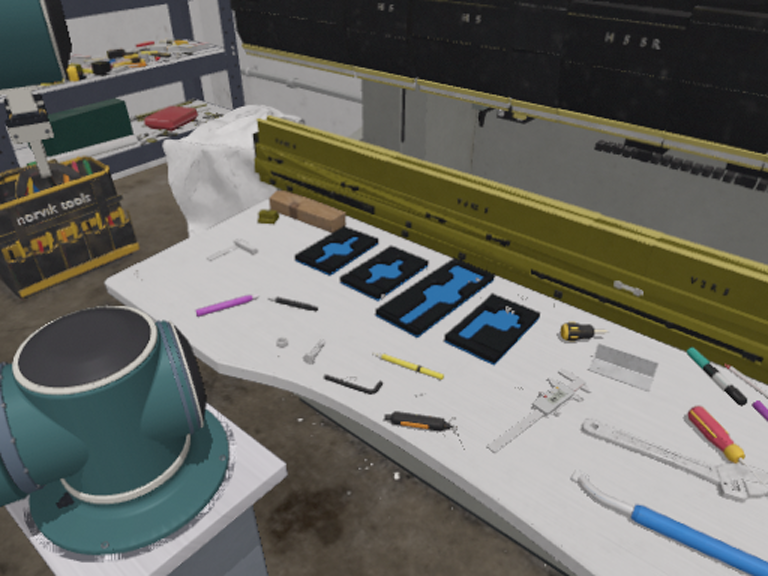

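View pics/side0.png

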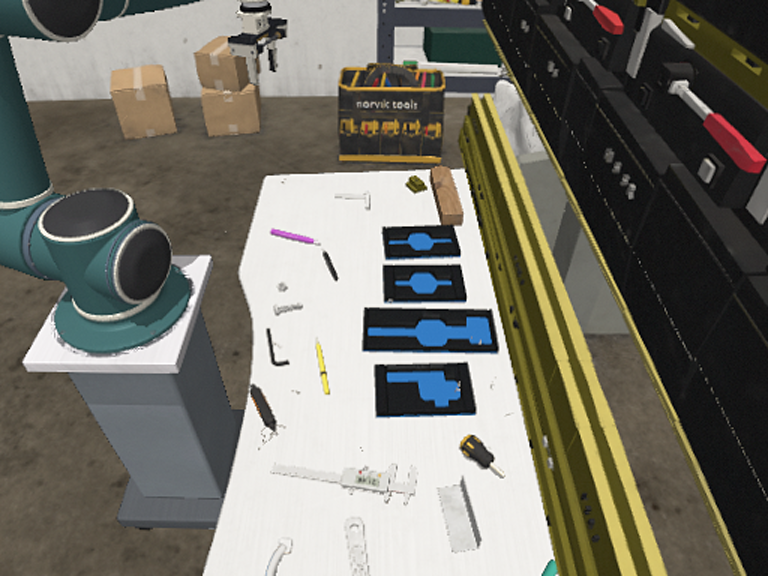

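The scene shows four inlays at the far side: scriber at (335,250), punch (385,272), caliper (437,295) and square (492,327). The caliper is at (540,410), yellow scriber (410,365), black punch (293,303), and the square is probably at (232,250), next to some decoys. Next I'll go above the inlays for a wrist view.

```bash
cat >> h.py <<'E'
def yawR(psi):
    c,s=np.cos(psi),np.sin(psi); return np.array([[-c,-s,0],[-s,c,0],[0,0,-1.]])
def plan(x,y,z,psi,start=None):
    """print final row of each call going in equal calls to TCP pose (tool y=(-sin psi,cos psi), z down)"""
    o=robot.get_obs(); p0=np.array(o["ee_pos"]); R0=R.from_quat(o["ee_rot"])
    if start: p0=np.array(start[:3]); R0=R.from_matrix(yawR(start[3]))
    a=((psi-np.arctan2(-R0.as_matrix()[0,1],R0.as_matrix()[1,1])+np.pi/2)%np.pi)-np.pi/2
    R1=R.from_matrix(yawR(np.arctan2(-R0.as_matrix()[0,1],R0.as_matrix()[1,1])+a))
    p1=np.array([x,y,z]); rv=(R0.inv()*R1).as_rotvec()
    nr=max(np.linalg.norm(p1-p0)/.0417,np.degrees(np.linalg.norm(rv))/7.16); n=max(1,int(np.ceil(nr/5-.02)))
    print("rows",round(nr,1))
    for i in range(n):
        Ri=R0*R.from_rotvec(rv*i/n)
        print((Ri.inv().apply((p1-p0)/n)*1000).round(0).tolist(),(rv/n).round(3).tolist())
E
python3 - <<'E'
from h import *
plan(.5,-.0,.34,0)
E
```

```text
rows 16.8
[-118.0, -127.0, -24.0] [-0.0, -0.0, -0.086]
[-106.0, -136.0, -24.0] [-0.0, -0.0, -0.086]
[-94.0, -145.0, -24.0] [-0.0, -0.0, -0.086]
[-82.0, -153.0, -24.0] [-0.0, -0.0, -0.086]
```

```bash
python3 -m jog '[[-118,-127,-24,0,0,-0.086],[-118,-127,-24,0,0,-0.086],[-118,-127,-24,0,0,-0.086],[-118,-127,-24,0,0,-0.086],[-118,-127,-24,0,0,-0.086]]'
python3 -m jog '[[-106,-136,-24,0,0,-0.086],[-106,-136,-24,0,0,-0.086],[-106,-136,-24,0,0,-0.086],[-106,-136,-24,0,0,-0.086],[-106,-136,-24,0,0,-0.086]]'
python3 -m jog '[[-94,-145,-24,0,0,-0.086],[-94,-145,-24,0,0,-0.086],[-94,-145,-24,0,0,-0.086],[-94,-145,-24,0,0,-0.086],[-94,-145,-24,0,0,-0.086]]'
python3 -m jog '[[-82,-153,-24,0,0,-0.086],[-82,-153,-24,0,0,-0.086],[-82,-153,-24,0,0,-0.086],[-82,-153,-24,0,0,-0.086],[-82,-153,-24,0,0,-0.086]]'
python3 - <<'E'
from h import *
o=robot.get_obs(); im=eyes.read_camera("wrist"); save(im,"w1"); c=cam("wrist",o)
np.save("w1.npy",im); print(o["ee_pos"],o["ee_rot"],o["t"])
for q,z in [("scriber_center",.006),("punch_center",.006),("caliper_inlay_seat",.009),("square_inlay_seat",.012),("scriber_inlay_seat",.011),("punch_inlay_seat",.011)]:
    for r in tip_of("wrist",q)[:2]: print(q,round(r["conf"],2),np.round(r["pixel"]),p2w(c,r["pixel"],z).round(3))
E
```

```text
t: 1.32
ee_pos: [0.297, 0.4728, 0.2693]
ee_rot: [0.129, 0.992, 0.001, 0.001]
force: [-0.6, 1.1, 0.6]
width: 0.0927
t: 1.73
ee_pos: [0.3649, 0.3143, 0.2931]
ee_rot: [0.087, 0.996, 0.0, 0.001]
force: [-0.8, -0.3, 0.6]
width: 0.0929
t: 2.15
ee_pos: [0.4329, 0.1553, 0.3167]
ee_rot: [0.044, 0.999, -0.0, 0.001]
force: [-0.3, 1.7, -0.1]
width: 0.0928
t: 2.57
ee_pos: [0.5017, -0.004, 0.3399]
ee_rot: [0.001, 1.0, -0.0, 0.0]
force: [0.9, 0.1, 0.2]
width: 0.0929
[ 0.50169168 -0.00395788  0.33990283] [ 8.56296216e-04  9.99999531e-01 -4.27787369e-04  1.45022694e-04] 2.5667
scriber_center 0.74 [149. 101.] [[ 0.422 -0.166  0.006]]
scriber_center 0.48 [210. 239.] [[ 0.625 -0.09   0.006]]
punch_center 0.63 [355. 102.] [[0.425 0.118 0.006]]
square_inlay_seat 0.84 [121. 241.] [[ 0.628 -0.224  0.012]]
scriber_inlay_seat 0.81 [398. 237.] [[0.621 0.194 0.011]]
punch_inlay_seat 0.94 [305. 235.] [[0.618 0.053 0.011]]
```

View pics/w1.png

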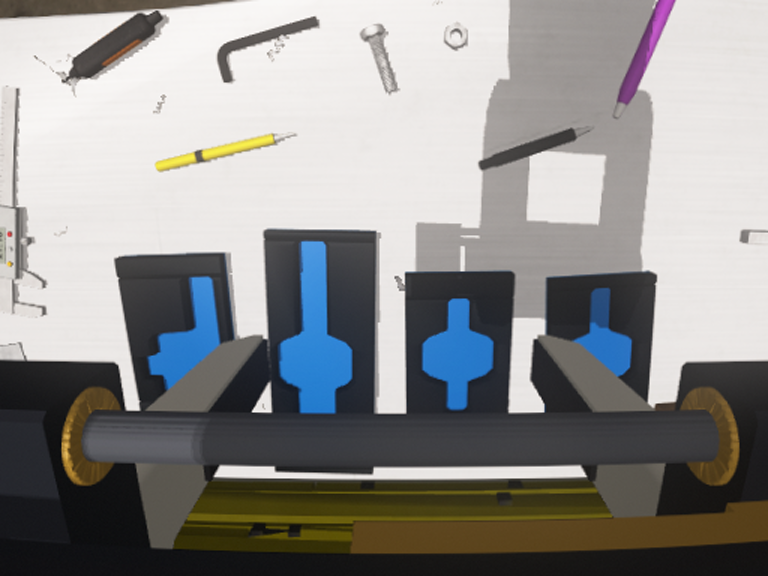

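The wrist view shows the blue cut-outs clearly: square (195,330), caliper (316,330), punch (457,355) and scriber (603,340, partly behind a finger). The scriber is at (225,150) and the punch at (530,148). I'll take two unobstructed looks further forward.

```bash
python3 -m jog '[[-35,64,-10,0,0,0],[-70,129,-20,0,0,0],[-70,129,-20,0,0,0],[-70,129,-20,0,0,0],[-70,129,-20,0,0,0]]' | head -2
cat > look.py <<'E'
import sys,pickle
from h import *
n=sys.argv[1]; o=robot.get_obs(); im=eyes.read_camera("wrist"); c=cam("wrist",o)
pickle.dump((im,c),open(n+".pkl","wb")); save(im,n); print(o["ee_pos"].round(4),o["t"])
E
python3 look.py w2
python3 -m jog '[[0,-40,0,0,0,0],[0,-80,0,0,0,0],[0,-120,0,0,0,0],[0,-160,0,0,0,0],[0,-200,0,0,0,0]]' | head -2
python3 -m jog '[[0,-40,0,0,0,0],[0,-75,0,0,0,0],[0,-75,0,0,0,0],[0,-75,0,0,0,0]]' | head -2
python3 look.py w3
python3 - <<'E'
import pickle,cv2,numpy as np
a=[pickle.load(open(f+".pkl","rb"))[0] for f in("w2","w3")]
cv2.imwrite("pics/w23.png",cv2.resize(np.hstack(a)[...,::-1],(800,300),interpolation=cv2.INTER_AREA))
E
```

```text
t: 3.33
ee_pos: [0.5707, 0.1335, 0.3593]
[0.5707 0.1335 0.3593] 3.3333
t: 3.8
ee_pos: [0.5689, -0.0728, 0.36]
t: 4.13
ee_pos: [0.5694, -0.1476, 0.3596]
[ 0.5694 -0.1476  0.3596] 4.1333
```

View pics/w23.png

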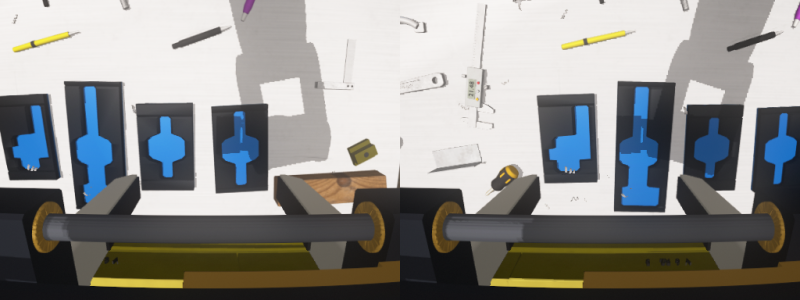

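Both looks are clean: w2 shows the punch and scriber inlays plus the square at (340,65), and w3 shows the square and caliper inlays plus the caliper at (480,75). Next I'll fit the seats to the blue masks.

```bash
cat > fit.py <<'E'
import pickle
from h import *
from scipy.optimize import minimize
def rect(x0,x1,y0,y1): return np.array([[x0,y0],[x1,y0],[x1,y1],[x0,y1]],float)
def octo(a,b,c): return np.array([[-a,-b+c],[-a+c,-b],[a-c,-b],[a,-b+c],[a,b-c],[a-c,b],[-a+c,b],[-a,b-c]],float)
shapes={"scriber":[rect(-11,11,-74,74),octo(36,22,10)],"punch":[rect(-11,11,-61,61),octo(36,22,10)],
"square":[rect(-12,12,-45,37),rect(-12,92,-45,-18),octo(36,23,10)],
"caliper":[rect(-12.5,12.5,-123,112),octo(37.5,23,10),rect(-45,30,74,113)]}
S=4
def render(c,shape,p,vw):
    out=None; co,si=np.cos(p[2]),np.sin(p[2]); M=np.array([[co,-si],[si,co]])
    for z in (.005,.013):
        m=np.zeros((384*2,512*2),np.uint8)
        for poly in shape:
            w=np.c_[poly/1000@M.T+p[:2],np.full(len(poly),z)]
            cv2.fillPoly(m,[np.round(w2p(c,w)*2*16).astype(np.int32)],1,shift=4)
        out=m if out is None else out&m
    return out
for f,k,p0 in [("w2","scriber",(.622,.195,-1.57)),("w2","punch",(.618,.054,-1.57)),("w3","caliper",(.637,-.085,-1.57)),("w3","square",(.63,-.22,3.14)),("w3","punch",(.618,.054,-1.57))]:
    im,c=pickle.load(open(f+".pkl","rb")); h=cv2.cvtColor(im,cv2.COLOR_RGB2HSV)
    b=((h[...,0]>95)&(h[...,0]<118)&(h[...,1]>110)&(h[...,2]>50)).astype(np.uint8)
    b=cv2.morphologyEx(b,cv2.MORPH_CLOSE,np.ones((5,5)))
    b=cv2.resize(b,None,fx=2,fy=2,interpolation=cv2.INTER_LINEAR)
    px=w2p(c,[p0[0],p0[1],.01])[0]*2; roi=np.zeros_like(b)
    y0=(np.array(p0[:2]))
    w=rect(-.052,.052,-.13,.13) if k=="caliper" else rect(-.052,.052,-.085,.085)
    if k=="square": w=w[:,::1]@np.array([[0,1],[-1,0]])*1
    co,si=np.cos(p0[2]),np.sin(p0[2]); ctr=np.array(p0[:2])
    if k=="square": ctr=ctr-[.03,0]; 
    w=w@np.array([[co,-si],[si,co]]).T+ctr
    cv2.fillPoly(roi,[np.int32(w2p(c,np.c_[w,np.full(4,.01)])*2)],1)
    n,lab,st,_=cv2.connectedComponentsWithStats(b*roi); L=1+st[1:,4].argmax(); b=(lab==L).astype(np.uint8)
    ign=None
    cost=lambda q:float(np.logical_xor(render(c,shapes[k],q*[.001,.001,.01],0),b).sum())
    best=None
    for dx in(-8,0,8):
      r=minimize(cost,np.array(p0)*[1000,1000,100],method="Nelder-Mead",options=dict(initial_simplex=np.array(p0)*[1000,1000,100]+np.array([[dx,0,0],[dx+10,0,0],[dx,10,0],[dx,0,8]]),xatol=.05))
      if best is None or r.fun<best.fun: best=r
    q=best.x*[.001,.001,.01]; m=render(c,shapes[k],q,0)
    print(f,k,q.round(4),"xor/area",round(best.fun/b.sum(),3))
    vis=np.zeros((*b.shape,3),np.uint8); vis[...,0]=b*255; vis[...,1]=m*255
    x,y,ww,hh=cv2.boundingRect(b); cv2.imwrite(f"f_{f}_{k}.png",cv2.resize(vis[y-6:y+hh+6,x-6:x+ww+6],(150,380)))
cv2.imwrite("pics/fits.png",np.hstack([cv2.imread(f"f_{n}.png") for n in("w2_scriber","w2_punch","w3_caliper","w3_square","w3_punch")]))
E
python3 fit.py
cat > obj.py <<'E'
# cut-outs of things in the newest wrist picture: centre & long axis on plane z
import sys
from h import *
def axis(q,z,o,camn="wrist"):
    r=cut_out(camn,q+"_center")
    if not r: print(q,"none"); return
    m=r[0]["mask"].astype(np.uint8); c=cam(camn,o); cn=max(cv2.findContours(m,0,2)[0],key=cv2.contourArea)[:,0]
    W=p2w(c,cn,z)[:,:2]; (cx,cy),(a,b),t=cv2.minAreaRect((W*1000).astype(np.float32))
    if a<b: a,b,t=b,a,t+90
    return r[0]["conf"],cx,cy,a,b,t,m
if __name__=="__main__":
    o=robot.get_obs()
    for q in sys.argv[1:]:
        q,z=q.split(":"); r=axis(q,float(z),o)
        if r: print(q,"conf %.2f c(%.0f,%.0f) %.0fx%.0f longaxis %.1f deg"%r[:6])
        for t in tip_of("wrist",q+"_center")[:2]: print("  tip",round(t["conf"],2),p2w(cam("wrist",o),t["pixel"],float(z)).round(3))
E
python3 obj.py scriber:.006 punch:.006 caliper:.004
```

```text
w2 scriber [ 0.6243  0.1967 -1.5059] xor/area 0.082
w2 punch [ 0.6214  0.0533 -1.5647] xor/area 0.09
w3 caliper [ 0.6294 -0.0882 -1.5903] xor/area 0.145
w3 square [ 0.6316 -0.2267  3.1624] xor/area 0.037
w3 punch [ 0.6223  0.0543 -1.5591] xor/area 0.101
scriber conf 0.70 c(422,-167) 132x12 longaxis 102.6 deg
  tip 0.7 [[ 0.42  -0.166  0.006]]
punch conf 0.80 c(419,121) 110x12 longaxis 109.6 deg
  tip 0.67 [[0.42  0.125 0.006]]
caliper conf 0.72 c(469,-388) 227x64 longaxis 173.2 deg
  tip 0.59 [[ 0.473 -0.393  0.004]]
```

View pics/fits.png

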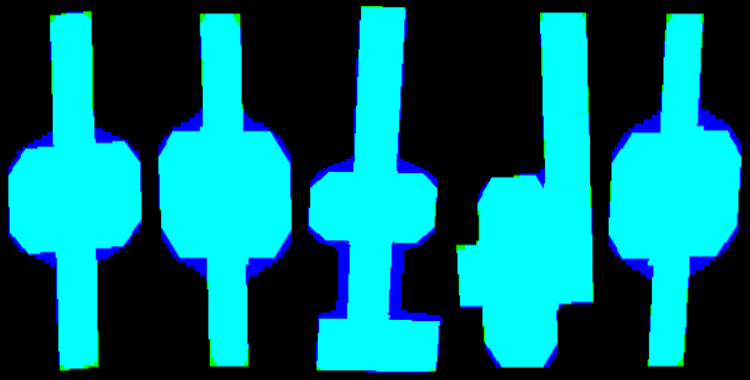

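The fits are good (overlap errors are only in notch roundings and the neck). First the scriber.

Run:
```python
from h import *
print(robot.get_obs()["joint_positions"].round(2))
plan(.421,-.167,.10,-1.351)
```

```text
[-0.29 -0.08  1.45  0.    1.77 -1.87]
rows 10.8
[50.0, -7.0, 87.0] [0.0, 0.0, 0.451]
[42.0, -28.0, 87.0] [0.0, 0.0, 0.451]
[25.0, -43.0, 87.0] [0.0, 0.0, 0.451]
```

```bash
python3 -m jog '[[50,-7,87,0,0,0.451],[50,-7,87,0,0,0.451],[50,-7,87,0,0,0.451],[50,-7,87,0,0,0.451]]' -0.2 20 | head -2
python3 -m jog '[[42,-28,87,0,0,0.451],[42,-28,87,0,0,0.451],[42,-28,87,0,0,0.451],[42,-28,87,0,0,0.451]]' | head -2
python3 -m jog '[[25,-43,87,0,0,0.451],[25,-43,87,0,0,0.451],[25,-43,87,0,0,0.451],[25,-43,87,0,0,0.451],[25,-43,87,0,0,0.451]]'
python3 look.py w4; python3 obj.py scriber:.006
python3 -c "
from h import *
plan(.421,-.167,.028,-1.351)"
```

```text
t: 4.82
ee_pos: [0.518, -0.1525, 0.2686]
t: 5.15
ee_pos: [0.4677, -0.1594, 0.1816]
t: 5.57
ee_pos: [0.4203, -0.1668, 0.0978]
ee_rot: [0.627, 0.779, -0.0, -0.001]
force: [1.1, 0.0, 0.8]
width: 0.0374
[ 0.4203 -0.1668  0.0978] 5.5667
scriber conf 0.74 c(421,-161) 126x11 longaxis 102.5 deg
  tip 0.91 [[ 0.421 -0.165  0.006]]
rows 1.7
[0.0, -1.0, 71.0] [0.001, 0.001, 0.003]
```

View pics/w4.png

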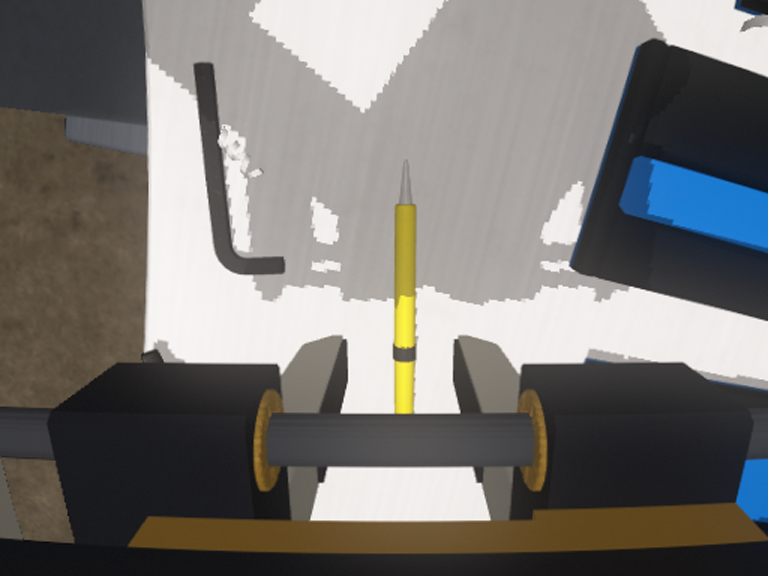

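The scriber is aligned between the fingers at column 405, with its tip at (406,160). Descend and grip.

```bash
python3 -c "
from h import *
import pickle
im,c=pickle.load(open('w4.pkl','rb')); t=p2w(c,[270.7,107],.006)[0]; a=np.radians(102.6); print(t, t[:2]-.068*np.array([np.cos(a),np.sin(a)]))"
python3 -m jog '[[0,-1,36,0,0,0.003],[0,-1,70,0,0,0.003],[0,-1,70,0,0,0.003]]'
python3 -m jog '[[0,0,0,0,0,0],[0,0,0,0,0,0],[0,0,0,0,0,0],[0,0,0,0,0,0],[0,0,0,0,0,0]]' -1 20
python3 -m jog '[[0,0,-40,0,0,0],[0,0,-70,0,0,0],[0,0,-70,0,0,0]]'
python3 -c "
from h import *
plan(.624,.197,.095,.065)"
```

```text
[ 0.40787284 -0.09946835  0.006     ] [ 0.42270658 -0.16583069]
t: 5.97
ee_pos: [0.4208, -0.1676, 0.0269]
ee_rot: [0.626, 0.78, 0.0, 0.001]
force: [-0.4, 0.6, -0.0]
width: 0.0372
t: 6.38
ee_pos: [0.4203, -0.1675, 0.0291]
ee_rot: [0.627, 0.779, 0.0, 0.0]
force: [-0.6, 0.8, 2.5]
width: 0.0113
t: 6.63
ee_pos: [0.4221, -0.1684, 0.1047]
ee_rot: [0.627, 0.779, 0.001, 0.004]
force: [0.8, -0.4, 0.4]
width: 0.0113
rows 11.4
[105.0, 92.0, 3.0] [0.001, 0.003, -0.473]
[51.0, 129.0, 3.0] [0.001, 0.003, -0.473]
[-13.0, 139.0, 3.0] [0.001, 0.003, -0.473]
```

```bash
python3 -m jog '[[105,92,3,0,0,-0.473],[105,92,3,0,0,-0.473],[105,92,3,0,0,-0.473],[105,92,3,0,0,-0.473]]' | head -2
python3 -m jog '[[51,129,3,0,0,-0.473],[51,129,3,0,0,-0.473],[51,129,3,0,0,-0.473],[51,129,3,0,0,-0.473]]' |head -2
python3 -m jog '[[-13,139,3,0,0,-0.473],[-13,139,3,0,0,-0.473],[-13,139,3,0,0,-0.473],[-13,139,3,0,0,-0.473],[-13,139,3,0,0,-0.473]]'
python3 look.py w5
python3 -c "
from h import *
plan(.626,.197,.034,.065)"
```

```text
t: 6.97
ee_pos: [0.4888, -0.0418, 0.0955]
t: 7.3
ee_pos: [0.556, 0.0801, 0.0922]
t: 7.72
ee_pos: [0.6225, 0.2015, 0.0886]
ee_rot: [-0.037, 0.999, 0.0, -0.0]
force: [-0.4, -0.4, -0.2]
width: 0.0113
[0.6225 0.2015 0.0886] 7.7167
rows 1.3
[-4.0, -3.0, 55.0] [-0.0, -0.001, 0.001]
```

View pics/w5.png

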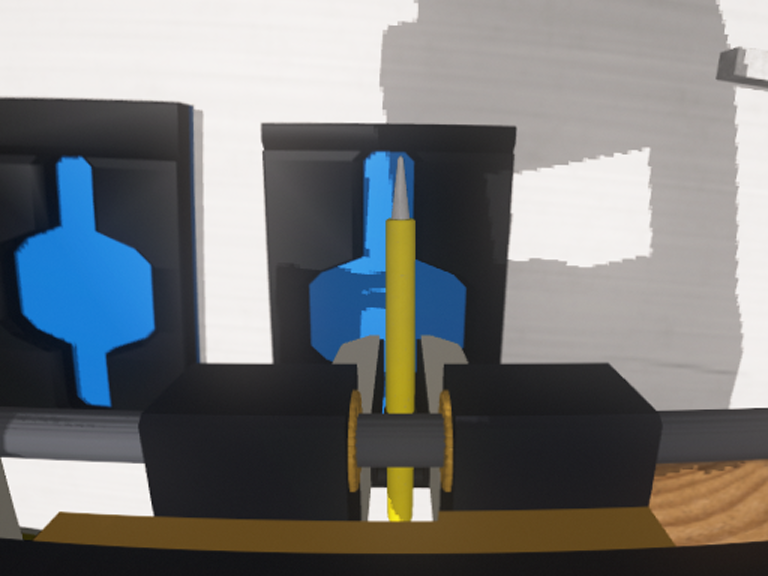

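The scriber hangs about 4.5 mm right of the slot's centre (388 against 400 px), which matches the planned shift. Lower, release, rise.

```bash
python3 -m jog '[[-4,-4,10,0,0,0],[-4,-4,35,0,0,0],[-4,-4,55,0,0,0],[-4,-4,55,0,0,0]]'
python3 -m jog '[[0,0,0,0,0,0],[0,0,0,0,0,0],[0,0,0,0,0,0]]' -0.45
python3 -m jog '[[0,0,-35,0,0,0],[0,0,-75,0,0,0],[0,0,-90,0,0,0],[0,0,-90,0,0,0]]'
python3 look.py w6
python3 -c "
from h import *
plan(.419,.123,.10,np.radians(109.6)-np.pi)"
```

```text
t: 8.1
ee_pos: [0.6251, 0.1931, 0.0314]
ee_rot: [-0.03, 1.0, -0.0, -0.001]
force: [-1.3, -0.8, -0.2]
width: 0.0114
t: 8.35
ee_pos: [0.6261, 0.1941, 0.0351]
ee_rot: [-0.031, 1.0, 0.0, 0.0]
force: [-0.0, 0.0, 1.0]
width: 0.0241
t: 8.68
ee_pos: [0.6277, 0.195, 0.1303]
ee_rot: [-0.032, 0.999, 0.001, 0.004]
force: [-0.3, -0.7, -0.1]
width: 0.0258
[0.6277 0.195  0.1303] 8.6833
rows 10.3
[71.0, -19.0, 9.0] [0.001, 0.001, 0.431]
[56.0, -47.0, 9.0] [0.001, 0.001, 0.431]
[31.0, -66.0, 9.0] [0.001, 0.001, 0.431]
```

View pics/w6.png

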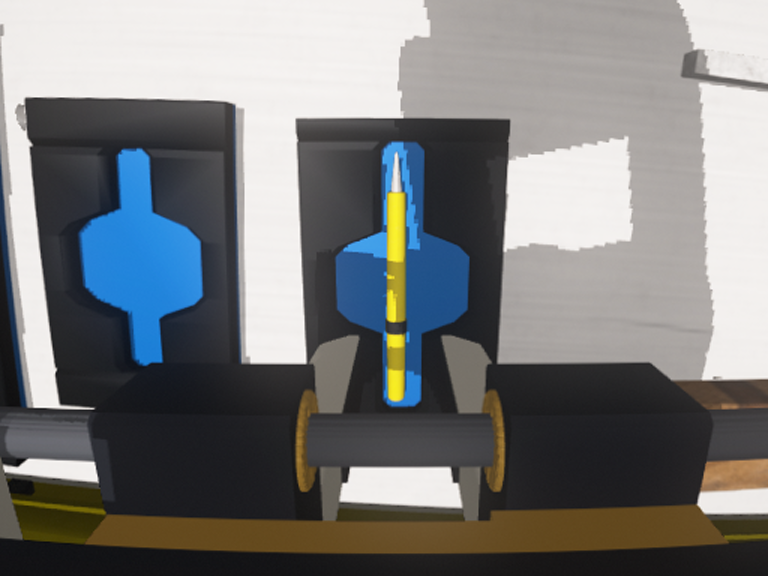

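The scriber lies flat in its slot, tip (396,155) and tail (396,400) both inside the blue. Now the punch.

```bash
python3 -m jog '[[71,-19,9,0,0,0.431],[71,-19,9,0,0,0.431],[71,-19,9,0,0,0.431],[71,-19,9,0,0,0.431]]' -0.2 20 | head -2
python3 -m jog '[[56,-47,9,0,0,0.431],[56,-47,9,0,0,0.431],[56,-47,9,0,0,0.431],[56,-47,9,0,0,0.431]]' | head -2
python3 -m jog '[[31,-66,9,0,0,0.431],[31,-66,9,0,0,0.431],[31,-66,9,0,0,0.431],[31,-66,9,0,0,0.431],[31,-66,9,0,0,0.431]]'|head -3
python3 look.py w7; python3 obj.py punch:.006
python3 -c "
from h import *
plan(.419,.123,.028,np.radians(109.6))"
```

```text
t: 9.07
ee_pos: [0.5544, 0.1706, 0.114]
t: 9.4
ee_pos: [0.4854, 0.1468, 0.1051]
t: 9.82
ee_pos: [0.4175, 0.1233, 0.0966]
ee_rot: [0.578, 0.816, -0.0, -0.0]
[0.4175 0.1233 0.0966] 9.8167
punch conf 0.55 c(419,122) 109x12 longaxis 108.7 deg
rows 1.7
[-1.0, 1.0, 69.0] [-0.001, -0.0, 0.002]
```

View pics/w7.png

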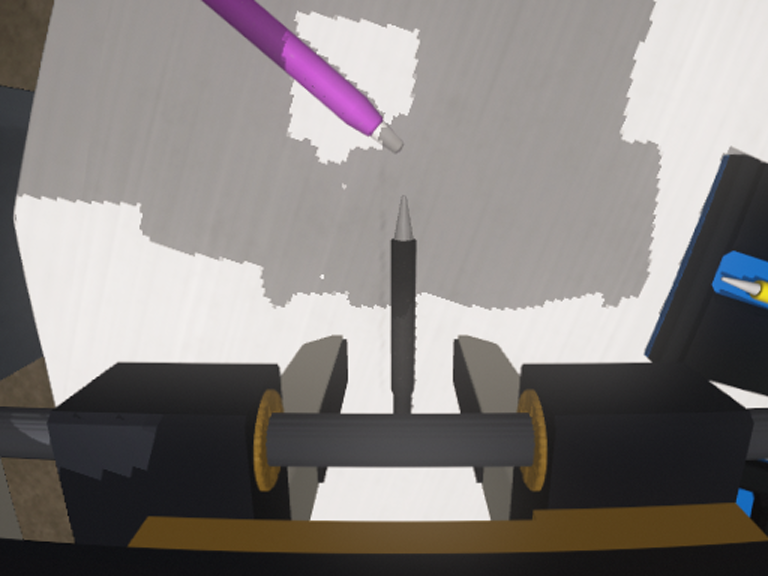

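The punch is aligned between the fingers (column 403, tip at (403,197)).

```bash
python3 -c "
from h import *
import pickle
im,c=pickle.load(open('w7.pkl','rb')); t=p2w(c,[268.8,131],.006)[0]; a=np.radians(109.3); print(t, t[:2]-.0555*np.array([np.cos(a),np.sin(a)]))"
python3 -m jog '[[-1,0,36,0,0,0.003],[-1,0,68,0,0,0.003],[-1,0,68,0,0,0.003]]'|head -2
python3 -m jog '[[0,0,0,0,0,0],[0,0,0,0,0,0],[0,0,0,0,0,0],[0,0,0,0,0,0],[0,0,0,0,0,0]]' -1 25
python3 -m jog '[[0,0,-40,0,0,0],[0,0,-70,0,0,0],[0,0,-70,0,0,0]]'
python3 -c "
from h import *
plan(.622,.054,.095,.009)"
```

```text
[0.40103041 0.17313371 0.006     ] [0.41937395 0.12075275]
t: 10.22
ee_pos: [0.4187, 0.1226, 0.0269]
t: 10.63
ee_pos: [0.4187, 0.1226, 0.0298]
ee_rot: [0.578, 0.816, 0.0, 0.0]
force: [0.0, -0.3, 0.2]
width: 0.0109
t: 10.88
ee_pos: [0.4207, 0.1231, 0.1055]
ee_rot: [0.578, 0.816, 0.003, 0.002]
force: [0.2, 0.3, 1.2]
width: 0.0112
rows 9.9
[-66.0, 83.0, 6.0] [0.003, 0.003, -0.62]
[-102.0, 29.0, 6.0] [0.003, 0.003, -0.62]
```

```bash
python3 -m jog '[[-66,83,6,0,0,-0.62],[-66,83,6,0,0,-0.62],[-66,83,6,0,0,-0.62],[-66,83,6,0,0,-0.62],[-66,83,6,0,0,-0.62]]'|head -2
python3 -m jog '[[-102,29,6,0,0,-0.62],[-102,29,6,0,0,-0.62],[-102,29,6,0,0,-0.62],[-102,29,6,0,0,-0.62],[-102,29,6,0,0,-0.62]]'|head -2
python3 -m jog '[[0,0,0,0,0,0]]'
python3 look.py w8
python3 -c "
from h import *
plan(.6205,.054,.0345,.009)"
```

```text
t: 11.3
ee_pos: [0.5196, 0.0874, 0.0927]
t: 11.72
ee_pos: [0.6198, 0.0525, 0.0865]
t: 11.8
ee_pos: [0.6191, 0.0529, 0.0868]
ee_rot: [-0.007, 1.0, -0.0, -0.0]
force: [0.1, 0.1, -0.7]
width: 0.0111
[0.6191 0.0529 0.0868] 11.8
rows 1.3
[-2.0, 1.0, 53.0] [-0.0, -0.001, -0.003]
```

View pics/w8.png

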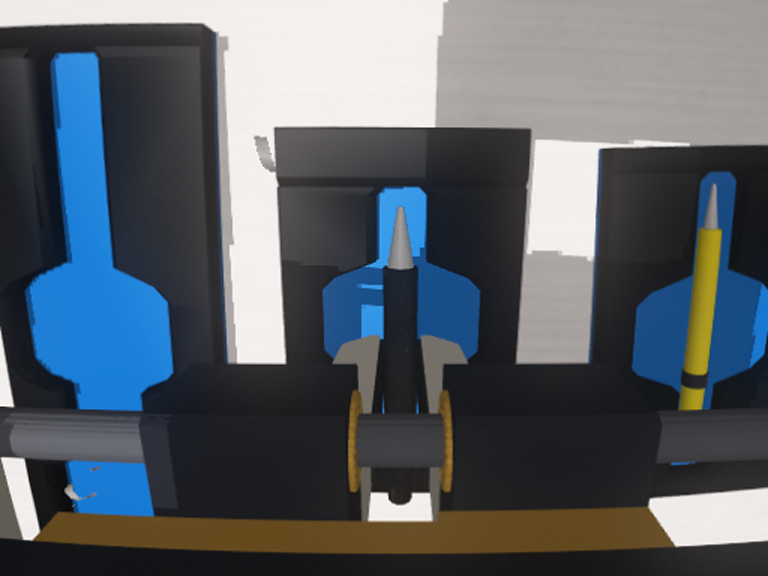

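The punch is centred over its slot (403 px). Lower, release, then fly to look at the square.

```bash
python3 -m jog '[[-2,1,10,0,0,0],[-2,1,35,0,0,0],[-2,1,53,0,0,0],[-2,1,53,0,0,0]]'
python3 -m jog '[[0,0,0,0,0,0],[0,0,0,0,0,0],[0,0,0,0,0,0]]' -0.45
python3 -m jog '[[0,0,-35,0,0,0],[0,0,-75,0,0,0],[0,0,-90,0,0,0],[0,0,-90,0,0,0]]' | head -2
python3 look.py w9
python3 -c "
from h import *
plan(.50,.34,.26,0)"
```

```text
t: 12.18
ee_pos: [0.62, 0.0544, 0.0313]
ee_rot: [-0.002, 1.0, -0.0, -0.001]
force: [0.1, 0.4, -1.5]
width: 0.0114
t: 12.43
ee_pos: [0.6212, 0.0543, 0.035]
ee_rot: [-0.003, 1.0, 0.0, 0.0]
force: [0.0, 0.3, -0.5]
width: 0.0244
t: 12.77
ee_pos: [0.6229, 0.0543, 0.1302]
[0.6229 0.0543 0.1302] 12.7667
rows 8.1
[60.0, 143.0, -67.0] [0.0, 0.002, 0.004]
[60.0, 143.0, -66.0] [0.0, 0.002, 0.004]
```

```bash
python3 -m jog '[[60,143,-66,0,0,0],[60,143,-66,0,0,0],[60,143,-66,0,0,0],[60,143,-66,0,0,0],[60,143,-66,0,0,0]]' 0.2| head -2
python3 -m jog '[[60,143,-66,0,0,0],[60,143,-66,0,0,0],[60,143,-66,0,0,0],[60,143,-66,0,0,0],[60,143,-66,0,0,0]]' | head -2
python3 look.py w10; python3 obj.py square:.007
python3 -c "
import pickle,cv2,numpy as np
a=[pickle.load(open(f+'.pkl','rb'))[0] for f in('w9','w10')]
cv2.imwrite('pics/w910.png',cv2.resize(np.hstack([a[0][:,150:406],a[1]])[...,::-1],(800,400)))"
```

```text
t: 13.23
ee_pos: [0.5582, 0.2013, 0.1927]
t: 13.65
ee_pos: [0.4968, 0.3437, 0.2584]
[0.4968 0.3437 0.2584] 13.65
square conf 0.89 c(463,367) 90x71 longaxis 0.1 deg
  tip 0.91 [[0.5   0.36  0.007]]
```

View pics/w910.png

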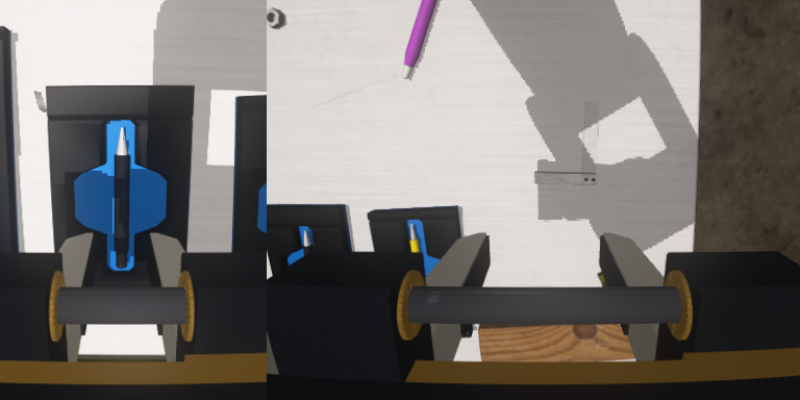

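The punch lies flat in its slot (left). The square's beam runs (535,180)–(597,180) with the blade upwards at (590,140): the same orientation as its seat. I'll fit its pose from the mask.

```bash
cat > fitsq.py <<'E'
from h import *
from scipy.optimize import minimize
import pickle,sys
def fit(mask,c,p0,boxes):
    def ren(p):
        m=np.zeros((768,1024),np.uint8); co,si=np.cos(p[2]),np.sin(p[2]); M=np.array([[co,-si],[si,co]])
        for x0,x1,y0,y1,z0,z1 in boxes:
            b=np.array([[x,y] for x in(x0,x1) for y in(y0,y1)])/1000@M.T+p[:2]
            P=w2p(c,np.r_[np.c_[b,[z0/1000]*4],np.c_[b,[z1/1000]*4]])
            cv2.fillPoly(m,[cv2.convexHull(np.round(P*32).astype(np.int32))],1,shift=4)
        return m
    b=cv2.resize(mask.astype(np.uint8),None,fx=2,fy=2,interpolation=cv2.INTER_LINEAR); s=np.array([1000,1000,100])
    f=lambda q:float(np.logical_xor(ren(q/s),b).sum())
    r=min((minimize(f,np.array(p0)*s,method="Nelder-Mead",options=dict(initial_simplex=np.array(p0)*s+np.array([[d,0,0],[d+8,0,0],[d,8,0],[d,0,8]]))) for d in(-5,0,5)),key=lambda r:r.fun)
    return r.x/s, r.fun/b.sum()
if __name__=="__main__":
    im,c=pickle.load(open("w10.pkl","rb")); m=cut_out("wrist","square_center")[0]["mask"]
    print(fit(m,c,(.50,.363,3.14),[(-6,6,-39,31,0,14),(6,86,-39,-24,0,2)]))
E
python3 fitsq.py
python3 -c "
from h import *
plan(.50,.363,.10,-1.57)"
```

```text
(array([0.50067505, 0.36484714, 3.13420477]), np.float64(0.07244582043343653))
rows 12.5
[-1.0, 8.0, 52.0] [0.0, -0.001, -0.521]
[-5.0, 7.0, 52.0] [0.0, -0.001, -0.521]
[-7.0, 4.0, 52.0] [0.0, -0.001, -0.521]
```

```bash
sed -i 's|^    a=((psi.*|    d=psi-np.arctan2(-R0.as_matrix()[0,1],R0.as_matrix()[1,1]); a=(d+np.pi)%(2*np.pi)-np.pi|' h.py
python3 -c "
from h import *
plan(.5007,.3648,.10,-1.578)"
```

```text
rows 12.7
[-1.0, 9.0, 52.0] [-0.001, -0.0, 0.529]
[4.0, 8.0, 52.0] [-0.001, -0.0, 0.529]
[7.0, 5.0, 52.0] [-0.001, -0.0, 0.529]
```

```bash
python3 -m jog '[[-1,9,52,0,0,0.529],[-1,9,52,0,0,0.529],[-1,9,52,0,0,0.529],[-1,9,52,0,0,0.529],[-1,9,52,0,0,0.529]]' -0.2 40 | head -2
python3 -m jog '[[4,8,52,0,0,0.529],[4,8,52,0,0,0.529],[4,8,52,0,0,0.529],[4,8,52,0,0,0.529],[4,8,52,0,0,0.529]]' | head -2
python3 -m jog '[[7,5,52,0,0,0.529],[7,5,52,0,0,0.529],[7,5,52,0,0,0.529],[7,5,52,0,0,0.529],[7,5,52,0,0,0.529]]' | head -3
python3 -m jog '[[0,0,0,0,0,0]]' | head -3
python3 look.py w11
python3 - <<'E'
from h import *; from fitsq import fit; import pickle
im,c=pickle.load(open("w11.pkl","rb")); plan(.5007,.3648,.028,-1.578)
for t in tip_of("wrist","square_center")[:1]: print(t["conf"],p2w(c,t["pixel"],.007))
# predicted outline drawn for a check
s=im.copy()
for P in ([(-6,-39,14),(6,-39,14),(6,31,14),(-6,31,14)],[(6,-39,2),(86,-39,2),(86,-24,2),(6,-24,2)]):
    P=np.array(P)/1000.; q=np.c_[.5007-P[:,0]*1-P[:,1]*.0074,.3648-P[:,1]+.0074*P[:,0],P[:,2]]
    cv2.polylines(s,[np.int32(w2p(c,q))],True,(255,0,0))
save(s,"w11")
E
```

```text
t: 14.27
ee_pos: [0.5001, 0.3465, 0.2029]
t: 14.68
ee_pos: [0.5005, 0.3553, 0.1509]
t: 15.1
ee_pos: [0.5013, 0.3638, 0.0989]
ee_rot: [0.713, 0.701, -0.001, -0.0]
t: 15.18
ee_pos: [0.5013, 0.364, 0.0993]
ee_rot: [0.711, 0.703, -0.001, -0.0]
[0.5013 0.364  0.0993] 15.1833
rows 1.7
[1.0, -1.0, 72.0] [-0.001, 0.001, -0.001]
0.62 [[0.49798757 0.36486939 0.007     ]]
```

View pics/w11.png

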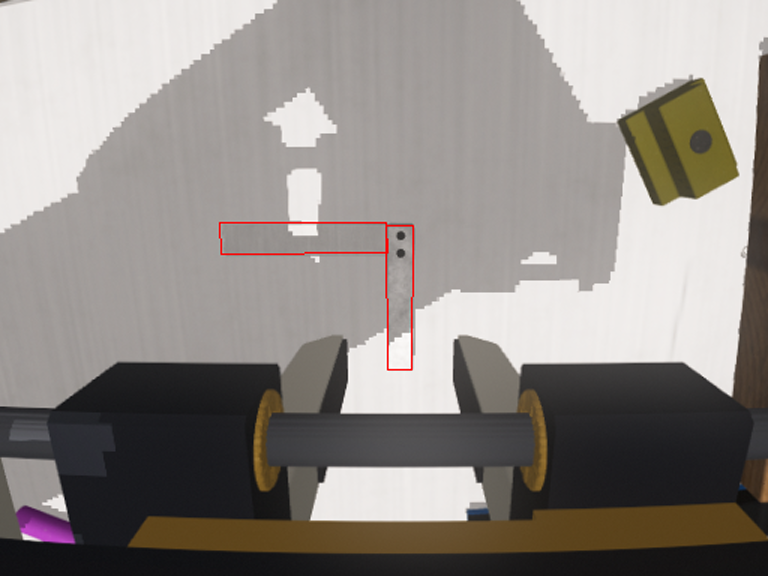

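The predicted outline sits exactly on the square, between the fingers. Grip and lift.

```bash
python3 -m jog '[[1,0,40,0,0,0],[1,0,71,0,0,0],[1,0,71,0,0,0]]'|head -2
python3 -m jog '[[0,0,0,0,0,0],[0,0,0,0,0,0],[0,0,0,0,0,0],[0,0,0,0,0,0],[0,0,0,0,0,0]]' -1 40
python3 -m jog '[[0,0,-40,0,0,0],[0,0,-80,0,0,0],[0,0,-80,0,0,0]]'
python3 -c "
from h import *
plan(.6316,-.2267,.11,-1.55)"
```

```text
t: 15.53
ee_pos: [0.5011, 0.366, 0.0269]
t: 15.95
ee_pos: [0.5011, 0.3665, 0.0298]
ee_rot: [0.71, 0.704, 0.0, 0.0]
force: [0.7, -1.5, 0.6]
width: 0.0118
t: 16.2
ee_pos: [0.5031, 0.3681, 0.1177]
ee_rot: [0.71, 0.704, 0.005, 0.001]
force: [1.0, 1.1, -0.0]
width: 0.0116
rows 14.6
[-198.0, 44.0, 2.0] [0.003, -0.002, -0.01]
[-198.0, 42.0, 2.0] [0.003, -0.002, -0.01]
[-199.0, 41.0, 2.0] [0.003, -0.002, -0.01]
```

```bash
python3 -m jog '[[-198,44,2,0,0,-0.01],[-198,44,2,0,0,-0.01],[-198,44,2,0,0,-0.01],[-198,44,2,0,0,-0.01],[-198,44,2,0,0,-0.01]]'|head -2
python3 -m jog '[[-198,42,2,0,0,-0.01],[-198,42,2,0,0,-0.01],[-198,42,2,0,0,-0.01],[-198,42,2,0,0,-0.01],[-198,42,2,0,0,-0.01]]'|head -2
python3 -m jog '[[-196,41,2,0,0,-0.01],[-196,41,2,0,0,-0.01],[-196,41,2,0,0,-0.01],[-196,41,2,0,0,-0.01],[-196,41,2,0,0,-0.01]]'|head -2
python3 -m jog '[[0,0,0,0,0,0]]' | head -3
python3 look.py w12
python3 -c "
from h import *
plan(.6316,-.225,.0345,-1.55)"
```

```text
t: 16.62
ee_pos: [0.5434, 0.166, 0.1077]
t: 17.03
ee_pos: [0.5858, -0.0322, 0.1057]
t: 17.45
ee_pos: [0.6292, -0.228, 0.1034]
t: 17.53
ee_pos: [0.6294, -0.2304, 0.1031]
ee_rot: [0.7, 0.714, -0.0, 0.0]
[ 0.6294 -0.2304  0.1031] 17.5333
rows 1.6
[3.0, 3.0, 68.0] [-0.001, 0.0, -0.002]
```

View pics/w12.png

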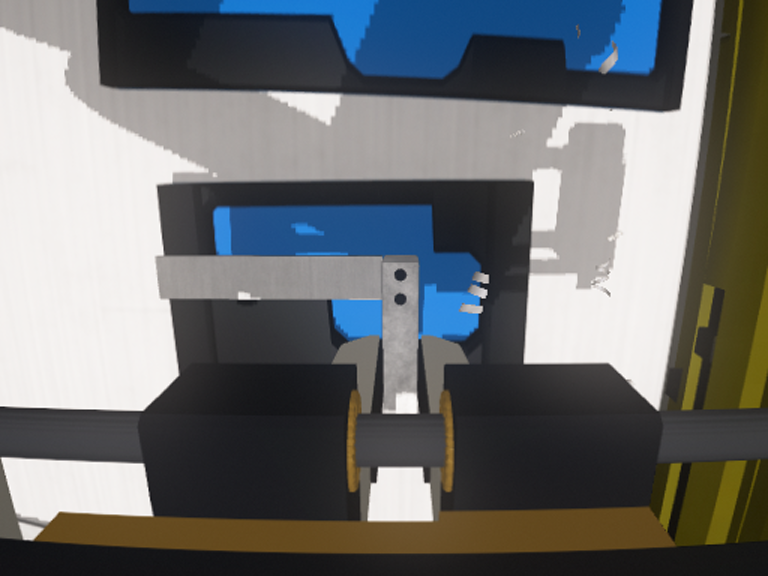

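The square hangs over its inlay with the correct orientation; the offset seen is height parallax plus the small planned shift. Lower.

```bash
python3 -m jog '[[3,3,15,0,0,0],[3,3,35,0,0,0],[3,3,52,0,0,0],[3,3,68,0,0,0],[3,3,68,0,0,0]]'
python3 -m jog '[[0,0,0,0,0,0],[0,0,0,0,0,0],[0,0,0,0,0,0]]' -0.45
python3 -m jog '[[0,0,-35,0,0,0],[0,0,-75,0,0,0],[0,0,-115,0,0,0],[0,0,-150,0,0,0],[0,0,-150,0,0,0]]'
python3 look.py w13
python3 -c "
from h import *
plan(.50,-.33,.25,-1.57)"
```

```text
t: 18.0
ee_pos: [0.6314, -0.2199, 0.0323]
ee_rot: [0.699, 0.715, -0.0, -0.001]
force: [0.3, -0.4, -2.0]
width: 0.0118
t: 18.25
ee_pos: [0.6323, -0.2213, 0.0359]
ee_rot: [0.699, 0.715, 0.0, 0.0]
force: [-0.9, 0.3, 1.0]
width: 0.0241
t: 18.67
ee_pos: [0.634, -0.2225, 0.1948]
ee_rot: [0.699, 0.715, 0.002, 0.005]
force: [1.0, 0.1, 0.8]
width: 0.0255
[ 0.634  -0.2225  0.1948] 18.6667
rows 4.4
[-105.0, -135.0, -60.0] [0.007, 0.003, 0.021]
```

View pics/w13.png

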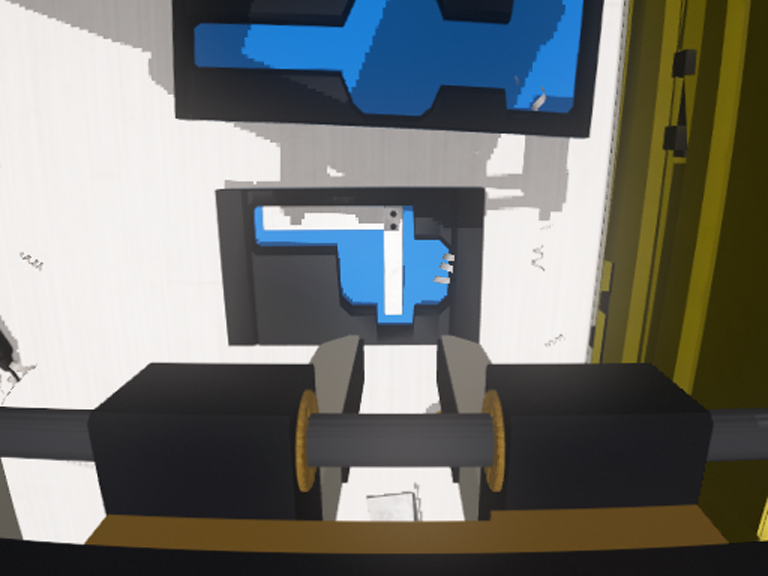

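The square lies in its L-shaped cut-out (beam (393,265), blade (325,218)), a little towards the far side but inside. Now the caliper.

```bash
python3 -c "
from h import *
plan(.47,-.35,.30,-1.69)"
```

```text
rows 5.6
[-62.0, -83.0, -55.0] [0.004, 0.001, 0.071]
[-68.0, -78.0, -55.0] [0.004, 0.001, 0.071]
```

```bash
python3 -m jog '[[-62,-83,-55,0,0,0.071],[-62,-83,-55,0,0,0.071],[-62,-83,-55,0,0,0.071],[-62,-83,-55,0,0,0.071]]' 1 30 | head -2
python3 -m jog '[[-68,-78,-55,0,0,0.071],[-68,-78,-55,0,0,0.071],[-68,-78,-55,0,0,0.071],[-68,-78,-55,0,0,0.071],[-68,-78,-55,0,0,0.071]]' | head -3
python3 look.py w14
python3 - <<'E'
from h import *; from fitsq import fit; import pickle
im,c=pickle.load(open("w14.pkl","rb"))
m=cut_out("wrist","caliper_center")[0]; print("conf",m["conf"],m["rect"]); np.save("calmask.npy",m["mask"])
t=tip_of("wrist","caliper_center")[0]; p=p2w(c,t["pixel"],.004)[0]; print(t["conf"],p)
for s in(.014,.018,.021,.024,.028):
    S=s*1000
    print(s,fit(m["mask"],c,(.473,-.391,-1.69),[(-7.5,7.5,-118,107,2,6),(-40,25,94,108,0,5),(-40,-8,79-S,94-S,0,5),(-14,14,30-S,94-S,0,15)]))
E
```

```text
t: 19.05
ee_pos: [0.548, -0.2885, 0.2439]
t: 19.47
ee_pos: [0.4688, -0.3505, 0.2958]
ee_rot: [0.749, 0.663, 0.0, 0.0]
[ 0.4688 -0.3505  0.2958] 19.4667
conf 0.75 [182.5, 168.7, 173.8, 46.4]
0.86 [ 0.4691194  -0.39356632  0.004     ]
0.014 (array([ 0.47035799, -0.39313218, -1.74257832]), np.float64(0.23219674109837055))
0.018 (array([ 0.47098404, -0.39335449, -1.74552576]), np.float64(0.20164453832226917))
0.021 (array([ 0.47239108, -0.39362134, -1.74621506]), np.float64(0.19824984912492455))
0.024 (array([ 0.47212095, -0.39363175, -1.74614752]), np.float64(0.2126584188292094))
0.028 (array([ 0.47333942, -0.39348905, -1.75011084]), np.float64(0.24570006035003017))
```

Run:
```python
from h import *; import pickle
im,c=pickle.load(open("w14.pkl","rb")); m=np.load("calmask.npy").astype(np.uint8)
s=cv2.resize(im,None,fx=4,fy=4,interpolation=cv2.INTER_CUBIC); a=s.copy()
p=(.472,-.3935,-1.745); co,si=np.cos(p[2]),np.sin(p[2]); M=np.array([[co,-si],[si,co]]); S=20
for x0,x1,y0,y1,z in[(-7.5,7.5,-118,107,4),(-40,25,94,108,5),(-40,-8,79-S,94-S,5)]:
    b=np.array([[x0,y0],[x1,y0],[x1,y1],[x0,y1]])/1000@M.T+p[:2]
    cv2.polylines(a,[np.int32(w2p(c,np.c_[b,[z/1000]*4])*4+1.5)],True,(255,0,0))
sl=np.s_[4*150:4*225,4*172:4*366]
o=np.vstack([s[sl],a[sl]]); print(o.shape)
cv2.imwrite("pics/cal.png",o[...,::-1])
```

```text
(600, 776, 3)
```

View pics/cal.png

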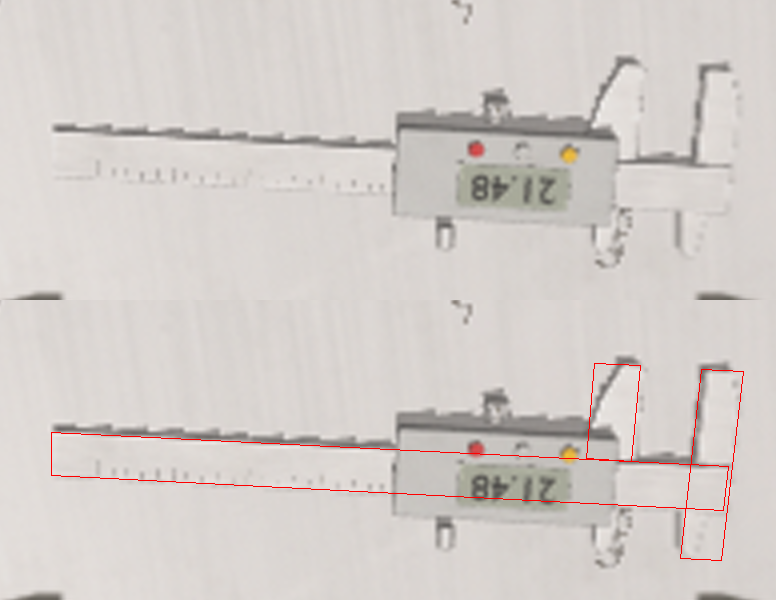

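The display reads 21.48 mm open. The pose fit (red) matches the beam and the fixed jaw at (715,415). The pinch width is about 48 mm, so I'll preset a 60 mm opening.

```bash
python3 -c "
from h import *
plan(.5595,-.3794,.10,-1.745)"
```

```text
rows 5.2
[-10.0, 46.0, 97.0] [-0.001, -0.001, 0.028]
[-8.0, 47.0, 97.0] [-0.001, -0.001, 0.028]
```

```bash
python3 -m jog '[[-10,46,97,0,0,0.028],[-10,46,97,0,0,0.028],[-10,46,97,0,0,0.028],[-10,46,97,0,0,0.028]]' 0.29 20 | head -2
python3 -m jog '[[-8,47,97,0,0,0.028],[-8,47,97,0,0,0.028],[-8,47,97,0,0,0.028],[-8,47,97,0,0,0.028],[-8,47,97,0,0,0.028]]'
python3 look.py w15
python3 - <<'E'
from h import *; import pickle
im,c=pickle.load(open("w15.pkl","rb"))
t=tip_of("wrist","caliper_center"); print([(x["conf"],p2w(c,x["pixel"],.004)) for x in t[:1]])
s=im.copy(); p=(.472,-.3935,-1.745); co,si=np.cos(p[2]),np.sin(p[2]); M=np.array([[co,-si],[si,co]]); S=21.5
for x0,x1,y0,y1,z in[(-7.5,7.5,-118,107,4),(-40,25,94,108,5),(-40,-8,79-S,94-S,5)]:
    b=np.array([[x0,y0],[x1,y0],[x1,y1],[x0,y1]])/1000@M.T+p[:2]
    cv2.polylines(s,[np.int32(w2p(c,np.c_[b,[z/1000]*4])+.5)],True,(255,0,0))
print(w2p(c,np.array([.5595,-.3794,.003])))
save(s,"w15"); plan(.5595,-.3794,.0275,-1.745)
E
```

```text
t: 19.95
ee_pos: [0.5141, -0.3635, 0.1913]
t: 20.37
ee_pos: [0.5591, -0.3795, 0.1017]
ee_rot: [0.766, 0.643, -0.0, -0.001]
force: [0.4, 0.5, 0.8]
width: 0.0599
[ 0.5591 -0.3795  0.1017] 20.3667
[(0.65, array([[ 0.47149653, -0.39362087,  0.004     ]]))]
[[268.07319134 201.6056219 ]]
rows 1.8
[1.0, -0.0, 77.0] [0.002, 0.001, -0.001]
```

View pics/w15.png

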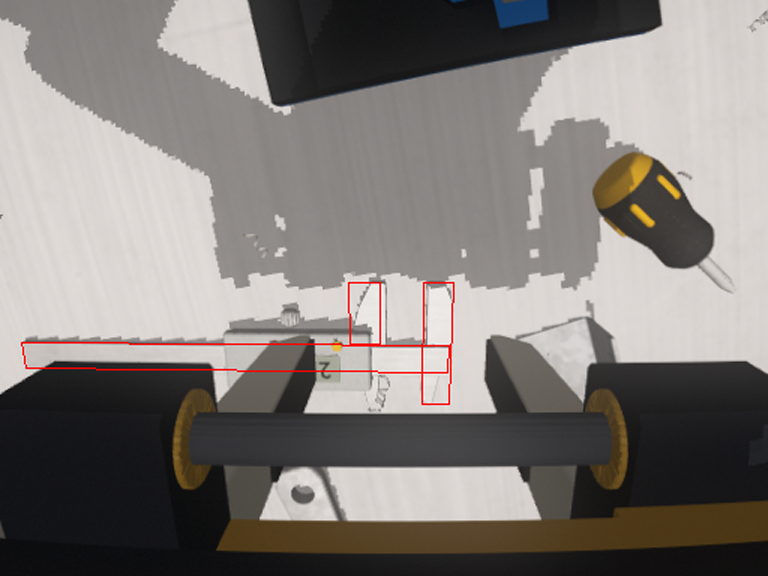

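The overlay still sits on the caliper, and the pinch point (402,302) lies midway between the jaws' flanks. The bracket (570,350) and screwdriver are clear. Descend and pinch.

```bash
python3 -m jog '[[1,0,35,0,0,0],[1,0,65,0,0,0],[1,0,76,0,0,0],[1,0,76,0,0,0]]'
python3 -m jog '[[0,0,0,0,0,0],[0,0,0,0,0,0],[0,0,0,0,0,0],[0,0,0,0,0,0],[0,0,0,0,0,0]]' -1 20
python3 -m jog '[[0,0,0,0,0,0],[0,0,0,0,0,0],[0,0,0,0,0,0],[0,0,0,0,0,0],[0,0,0,0,0,0]]'
```

```text
t: 20.8
ee_pos: [0.559, -0.3792, 0.0269]
ee_rot: [0.767, 0.642, -0.0, 0.0]
force: [0.9, -0.2, 0.7]
width: 0.0598
t: 21.22
ee_pos: [0.5592, -0.3795, 0.0266]
ee_rot: [0.767, 0.642, -0.0, 0.0]
force: [-3.2, -0.6, 4.3]
width: 0.0314
t: 21.63
ee_pos: [0.5595, -0.3794, 0.0264]
ee_rot: [0.767, 0.642, 0.0, 0.0]
force: [-1.4, 0.4, 7.5]
width: 0.0259
```

```bash
python3 -m jog '[[0,0,0,0,0,0],[0,0,0,0,0,0],[0,0,0,0,0,0],[0,0,0,0,0,0]]' -1 30
python3 -m jog '[[0,0,0,0,0,0],[0,0,0,0,0,0],[0,0,0,0,0,0]]' -0.2
python3 -m jog '[[0,0,-40,0,0,0],[0,0,-80,0,0,0],[0,0,-120,0,0,0],[0,0,-160,0,0,0],[0,0,-200,0,0,0]]'|head -2
python3 -c "
from h import *
plan(.46,-.35,.30,-1.745)"
```

```text
t: 21.97
ee_pos: [0.5595, -0.3794, 0.0264]
ee_rot: [0.767, 0.642, 0.0, 0.001]
force: [-1.2, 0.2, 6.9]
width: 0.0259
t: 22.22
ee_pos: [0.5591, -0.3791, 0.0254]
ee_rot: [0.767, 0.642, 0.0, -0.0]
force: [-0.6, 0.7, 0.6]
width: 0.036
t: 22.63
ee_pos: [0.5589, -0.3789, 0.2274]
rows 3.0
[11.0, -102.0, -73.0] [-0.0, -0.0, -0.002]
```

```bash
python3 -m jog '[[11,-102,-73,0,0,0],[11,-102,-73,0,0,0],[11,-102,-73,0,0,0],[11,-102,-73,0,0,0],[11,-102,-73,0,0,0]]' -0.2| head -2
python3 look.py w16
cat > calfit.py <<'E'
from h import *; from fitsq import fit; import pickle,sys
im,c=pickle.load(open(sys.argv[1]+".pkl","rb")); g=tuple(map(float,sys.argv[2:5]))
m=cut_out("wrist","caliper_center")[0]; print("conf",m["conf"]); np.save("calmask.npy",m["mask"])
t=tip_of("wrist","caliper_center")[0]; print("tip",t["conf"],p2w(c,t["pixel"],.004)[0])
for S in(0,1.5,3,6,10):
    q,f=fit(m["mask"],c,g,[(-7.5,7.5,-118,107,2,6),(-40,25,94,108,0,5),(-40,-8,79-S,94-S,0,5),(-30,-8,16-S,24-S,0,8),(-14,14,-2-S,72-S,0,15),(8,26,60-S,72-S,0,5)]); print(S,q.round(4),round(f,3))
E
python3 calfit.py w16 .461 -.3915 -1.745
python3 - <<'E'
from h import *; import pickle
im,c=pickle.load(open("w16.pkl","rb")); m=np.load("calmask.npy").astype(np.uint8)
ys,xs=np.where(m); 
# ascii of jaw end
x1=xs.max(); 
for r in range(ys.min()-1,ys.max()+2): print(''.join('#' if m[r,k] else '.' for k in range(x1-75,x1+2)))
E
```

```text
t: 23.05
ee_pos: [0.46, -0.3505, 0.3009]
[ 0.46   -0.3505  0.3009] 23.05
conf 0.79
tip 0.61 [ 0.46226308 -0.39464292  0.004     ]
0 [ 0.4609 -0.3922 -1.7265] 0.264
1.5 [ 0.4611 -0.3925 -1.736 ] 0.276
3 [ 0.4619 -0.3928 -1.7336] 0.292
6 [ 0.4603 -0.3924 -1.7337] 0.339
10 [ 0.4592 -0.3922 -1.7335] 0.389
.............................................................................
...............................................................###...####....
..............................................................############...
.............................................................##############..
.............................................................##############..
............................................................###############..
............................................................################.
...........................................................#################.
...........................................................#################.
..........................................................##################.
.................
[... 2558 characters left out ...]
...................##....................................############.......
....................##....................................############.......
...................####...................................############.......
...................####...................................#####..####........
...................####...................................####...####........
...................####....................................##......##........
...................####......................................................
....................##.......................................................
.............................................................................
```

The mask shows one closed jaw block (about 20 px ≈ 27 mm), and the pinch ended at 25.9 mm, so the jaws are shut. I'll refine the beam pose.

Run:
```python
from h import *; import pickle
im,c=pickle.load(open("w16.pkl","rb")); m=np.load("calmask.npy")
ys,xs=np.where(m); P=[]
for k in range(xs.min()+2,xs.min()+75):
    r=np.where(m[:,k])[0]; P.append([k,(r.min()+r.max())/2, len(r)])
P=np.array(P); ok=abs(P[:,2]-np.median(P[:,2]))<=1.5; print(ok.sum(),np.median(P[:,2]))
W=p2w(c,P[ok,:2],.004)[:,:2]; d,mn=np.polyfit(W[:,0],W[:,1],1); a=np.arctan(d); print("axis angle",a,"yaw",a-np.pi/2,"resid mm",(W[:,1]-np.polyval([d,mn],W[:,0])).std()*1e3)
e=p2w(c,[xs.min()-.5,P[0,1]],.004)[0]; u=np.array([np.cos(a),np.sin(a)]); L=np.array([e[0],np.polyval([d,mn],e[0])])
f=p2w(c,[xs.max()+.5,ys[xs==xs.max()].mean()],.005)[0]
print("from tail",L+.118*u,"from jaw",f, "jaw proj-> y",(f[:2]-L)@u*1000-118)
```

```text
73 11.0
axis angle -0.17046491878493147 yaw -1.741261245579828 resid mm 0.2932436018961226
from tail [ 0.46036998 -0.39299812] from jaw [ 0.56850735 -0.39605548  0.005     ] jaw proj-> y 107.08868019445515
```

```bash
python3 -c "
from h import *
plan(.4605,-.393,.10,-.1705)"
```

```text
rows 12.6
[-14.0, 2.0, 66.0] [-0.0, -0.001, -0.525]
[-13.0, -5.0, 66.0] [-0.0, -0.001, -0.525]
[-9.0, -11.0, 66.0] [-0.0, -0.001, -0.525]
```

```bash
python3 -m jog '[[-14,2,66,0,0,-0.525],[-14,2,66,0,0,-0.525],[-14,2,66,0,0,-0.525],[-14,2,66,0,0,-0.525],[-14,2,66,0,0,-0.525]]' | head -2
python3 -m jog '[[-13,-5,66,0,0,-0.525],[-13,-5,66,0,0,-0.525],[-13,-5,66,0,0,-0.525],[-13,-5,66,0,0,-0.525],[-13,-5,66,0,0,-0.525]]' | head -2
python3 -m jog '[[-9,-11,66,0,0,-0.525],[-9,-11,66,0,0,-0.525],[-9,-11,66,0,0,-0.525],[-9,-11,66,0,0,-0.525],[-9,-11,66,0,0,-0.525]]' | head -2
python3 -m jog '[[0,0,0,0,0,0]]' - 55
python3 look.py w17
python3 - <<'E'
from h import *; import pickle
im,c=pickle.load(open("w17.pkl","rb"))
t=tip_of("wrist","caliper_center"); print([(x["conf"],p2w(c,x["pixel"],.004)) for x in t[:1]])
m=cut_out("wrist","caliper_center")
if m:
    m=m[0]["mask"]; ys,xs=np.where(m); P=[]
    for r in range(ys.min()+2,ys.max()):
        k=np.where(m[r])[0]
        if len(k): P.append([(k.min()+k.max())/2,r,len(k)])
    P=np.array(P); n=np.median(P[:,2]); ok=abs(P[:,2]-n)<4; W=p2w(c,P[ok,:2],.004)
    print(n,ok.sum(),W[0],W[-1]); 
    L=lambda x:-.393+np.tan(-.1705)*(x-.4605)
    print("lateral offs mm",((W[:,1]-L(W[:,0]))*1000)[::8].round(1))
plan(.4605,-.393,.0268,-.1705)
E
```

```text
t: 23.62
ee_pos: [0.4606, -0.3646, 0.23]
t: 24.03
ee_pos: [0.4602, -0.3783, 0.164]
t: 24.45
ee_pos: [0.4598, -0.3924, 0.0979]
t: 24.53
ee_pos: [0.46, -0.3924, 0.0985]
ee_rot: [0.085, 0.996, 0.001, -0.001]
force: [0.2, -0.8, 0.4]
width: 0.0374
[ 0.46   -0.3924  0.0985] 24.5333
[]
24.0 190 [ 0.34596763 -0.37394255  0.004     ] [ 0.4746887  -0.39576935  0.004     ]
lateral offs mm [-0.7 -0.3 -0.3 -0.3  0.   0.  -0.3 -0.3  0.   0.   0.  -0.3  0.4  0.4
  0.   0.   0.   0.4  0.4  0.4  0.4  0.   0.   0. ]
rows 1.7
[-1.0, -0.0, 73.0] [0.001, -0.001, -0.003]
```

```bash
python3 -m jog '[[-1,0,36,0,0,0],[-1,0,65,0,0,0],[-1,0,73,0,0,0],[-1,0,73,0,0,0]]'|head -2
python3 -m jog '[[0,0,0,0,0,0],[0,0,0,0,0,0],[0,0,0,0,0,0],[0,0,0,0,0,0],[0,0,0,0,0,0]]' -1 55
python3 -m jog '[[0,0,-15,0,0,0],[0,0,-35,0,0,0],[0,0,-60,0,0,0],[0,0,-75,0,0,0],[0,0,-75,0,0,0]]'
python3 -m jog '[[0,0,0,0,0,0]]'
python3 -c "
from h import *
plan(.629,-.088,.10,-.0195)"
```

```text
t: 25.02
ee_pos: [0.4604, -0.3924, 0.0267]
t: 25.43
ee_pos: [0.4609, -0.393, 0.0279]
ee_rot: [0.086, 0.996, -0.0, 0.0]
force: [0.9, 0.8, 0.1]
width: 0.0138
t: 25.85
ee_pos: [0.4617, -0.3939, 0.1062]
ee_rot: [0.086, 0.996, -0.001, 0.002]
force: [0.6, -0.5, -1.1]
width: 0.0131
t: 25.93
ee_pos: [0.4609, -0.3931, 0.1028]
ee_rot: [0.086, 0.996, -0.0, 0.0]
force: [-0.0, 0.2, -2.4]
width: 0.0135
rows 8.4
[-57.0, 165.0, 1.0] [-0.0, 0.0, -0.076]
[-69.0, 160.0, 1.0] [-0.0, 0.0, -0.076]
```

```bash
python3 -m jog '[[-57,165,1,0,0,-0.076],[-57,165,1,0,0,-0.076],[-57,165,1,0,0,-0.076],[-57,165,1,0,0,-0.076],[-57,165,1,0,0,-0.076]]'|head -2
python3 -m jog '[[-69,160,1,0,0,-0.076],[-69,160,1,0,0,-0.076],[-69,160,1,0,0,-0.076],[-69,160,1,0,0,-0.076],[-69,160,1,0,0,-0.076]]'|head -2
python3 -m jog '[[0,0,0,0,0,0]]'
python3 look.py w18
for c in scene side; do python3 - $c <<'E'
from h import *; import sys
n=sys.argv[1]; im=eyes.read_camera(n); save(im,"held_"+n); print(n,[(round(r["conf"],2),np.round(r["rect"])) for r in recognise(n,"caliper_center")[:1]])
E
done
python3 - <<'E'
from h import *; import pickle
im,c=pickle.load(open("w18.pkl","rb")); o=robot.get_obs()
m=cut_out("wrist","caliper_center")[0]["mask"]; ys,xs=np.where(m); print("conf mask rows",ys.min(),ys.max(),xs.min(),xs.max())
for z in(.06,.075,.09):
    P=[]
    for r in range(ys.min()+3,min(ys.max(),225)):
        k=np.where(m[r])[0]; 
        if len(k): P.append([(k.min()+k.max())/2,r,len(k)])
    P=np.array(P); W=p2w(c,P[:,:2],z); a=np.polyfit(W[:,0],W[:,1],1); print(z,"angle",np.arctan(a[0]).round(3),"y at tcp",np.polyval(a,o["ee_pos"][0]).round(4),"tail x",W[0,0].round(4),"widths mm",P[::20,2])
plan(.629,-.088,.0325,-.0195)
E
```

```text
t: 26.35
ee_pos: [0.5465, -0.2354, 0.0996]
t: 26.77
ee_pos: [0.6304, -0.0827, 0.0986]
t: 26.85
ee_pos: [0.6293, -0.0851, 0.0985]
ee_rot: [0.008, 1.0, 0.0, -0.001]
force: [-0.0, -0.2, -1.0]
width: 0.0135
[ 0.6293 -0.0851  0.0985] 26.85
scene [(0.5, array([266., 159.,  54.,  38.]))]
side [(0.75, array([248., 197.,  80.,  21.]))]
conf mask rows 0 347 244 291
0.06 angle -0.009 y at tcp -0.0849 tail x 0.51 widths mm [35. 35. 36. 34. 34. 34. 33. 33. 32. 33. 31. 30.]
0.075 angle -0.009 y at tcp -0.0849 tail x 0.5143 widths mm [35. 35. 36. 34. 34. 34. 33. 33. 32. 33. 31. 30.]
0.09 angle -0.009 y at tcp -0.0848 tail x 0.5186 widths mm [35. 35. 36. 34. 34. 34. 33. 33. 32. 33. 31. 30.]
rows 1.6
[-0.0, 1.0, 68.0] [-0.0, -0.0, -0.002]
```

```bash
python3 -m jog '[[0,0,0,0,0,0]]'
python3 - <<'E'
from h import *
plan(.629,-.088,.0325,-.0195)
E
```

```text
t: 27.23
ee_pos: [0.6288, -0.0885, 0.1006]
ee_rot: [0.011, 1.0, -0.0, 0.0]
force: [-0.3, 0.1, -1.6]
width: 0.0132
rows 1.6
[-0.0, 1.0, 68.0] [-0.0, 0.0, -0.002]
```

```bash
python3 -m jog '[[0,0,20,0,0,0],[0,0,40,0,0,0],[0,0,55,0,0,0],[0,0,62,0,0,0],[0,0,67,0,0,0]]'
python3 -m jog '[[0,0,0,0,0,0],[0,0,0,0,0,0]]'
```

```text
t: 27.65
ee_pos: [0.6287, -0.0877, 0.0327]
ee_rot: [0.01, 1.0, 0.0, -0.001]
force: [-8.3, 0.2, 50.0]
width: 0.0131
t: 27.82
ee_pos: [0.6295, -0.0877, 0.0343]
ee_rot: [0.01, 1.0, -0.0, 0.0]
force: [-0.3, 0.3, -1.4]
width: 0.0135
```

```bash
python3 -m jog '[[0,0,0.5,0,0,0],[0,0,1,0,0,0],[0,0,1,0,0,0]]'
python3 -m jog '[[0,0,0,0,0,0],[0,0,0,0,0,0],[0,0,0,0,0,0],[0,0,0,0,0,0]]' -0.45
python3 -m jog '[[0,0,-20,0,0,0],[0,0,-50,0,0,0],[0,0,-90,0,0,0],[0,0,-130,0,0,0],[0,0,-170,0,0,0]]'
python3 -c "
from h import *
plan(.60,-.10,.36,0)"
```

```text
t: 28.07
ee_pos: [0.6294, -0.0875, 0.0331]
ee_rot: [0.01, 1.0, -0.0, 0.0]
force: [0.8, 0.1, -0.8]
width: 0.0136
t: 28.4
ee_pos: [0.6292, -0.0875, 0.0327]
ee_rot: [0.01, 1.0, -0.0, 0.0]
force: [-0.1, -0.4, 1.0]
width: 0.0249
t: 28.82
ee_pos: [0.6287, -0.0874, 0.2045]
ee_rot: [0.01, 1.0, 0.0, -0.0]
force: [0.8, -0.4, 0.5]
width: 0.0253
rows 3.8
[28.0, -13.0, -155.0] [0.0, -0.0, -0.02]
```

```bash
python3 -m jog '[[18,-23,-155,0,0,-0.02],[18,-23,-155,0,0,-0.02],[18,-23,-155,0,0,-0.02],[18,-23,-155,0,0,-0.02],[18,-23,-155,0,0,-0.02]]' 1|head -2
python3 -m jog '[[0,0,0,0,0,0],[0,0,0,0,0,0]]'|head -2
python3 look.py w19
cat > chk.py <<'E'
from h import *; from fitsq import fit; import pickle,sys
im,c=pickle.load(open(sys.argv[1]+".pkl","rb"))
sq=[(-6,6,-39,31,5,19),(6,86,-39,-24,5,7)]
ca=[(-7.5,7.5,-118,107,7,11),(-40,25,94,108,5,10),(-40,-8,79,94,5,10),(-30,-8,37,45,5,13),(-14,14,17,92,5,20),(8,26,78,94,5,10)]
for k,seat,bx in(("caliper",(.629,-.088,-1.59),ca),("square",(.6316,-.2267,3.162),sq)):
    r=cut_out("wrist",k+"_center")
    if not r: print(k,"none"); continue
    m=r[0]["mask"]; np.save(k+"_m.npy",m)
    for dz in(0,4,8):
        q,f=fit(m,c,seat,[(a,b,d,e,z0+dz,z1+dz) for a,b,d,e,z0,z1 in bx])
        co,si=np.cos(seat[2]),np.sin(seat[2]); d=np.array([[co,si],[-si,co]])@(q[:2]-seat[:2])*1000
        print(k,round(r[0]["conf"],2),"dz",dz,"seat-frame off mm",d.round(1),"dyaw deg",round(np.degrees(q[2]-seat[2]),1),"xor",round(f,3))
for k,z in(("scriber",.011),("punch",.011)):
    t=tip_of("wrist",k+"_center")[:1]; print(k,[(round(x["conf"],2),p2w(c,x["pixel"],z).round(3)) for x in t])
# blue left visible / caliper inside
E
python3 chk.py w19
```

```text
t: 29.23
ee_pos: [0.6107, -0.1109, 0.3657]
t: 29.4
ee_pos: [0.6106, -0.1101, 0.3567]
[ 0.6106 -0.1101  0.3567] 29.4
caliper 0.8 dz 0 seat-frame off mm [-1.4  1.4] dyaw deg 0.5 xor 0.139
caliper 0.8 dz 4 seat-frame off mm [-1.3 -0.1] dyaw deg 0.5 xor 0.148
caliper 0.8 dz 8 seat-frame off mm [-1.2 -1.9] dyaw deg 0.7 xor 0.157
square 0.97 dz 0 seat-frame off mm [ 0.8 -4.4] dyaw deg 0.5 xor 0.157
square 0.97 dz 4 seat-frame off mm [ 1.5 -5.1] dyaw deg 0.7 xor 0.168
square 0.97 dz 8 seat-frame off mm [ 1.8 -6.6] dyaw deg 1.1 xor 0.186
scriber [(0.82, array([[0.621, 0.193, 0.011]]))]
punch [(0.67, array([[0.627, 0.055, 0.011]]))]
```

The caliper is within 1.5 mm of its seat. The square sits 4.4 mm off against 6 mm of play, so I'll re-grip it and shift it to the middle.

```bash
python3 -c "
from h import *
plan(.6315,-.2235,.13,-1.55)"
```

```text
rows 12.4
[-7.0, -38.0, 75.0] [-0.0, -0.001, 0.517]
[-25.0, -29.0, 75.0] [-0.0, -0.001, 0.517]
[-36.0, -13.0, 75.0] [-0.0, -0.001, 0.517]
```

```bash
python3 -m jog '[[-7,-38,75,0,0,0.517],[-7,-38,75,0,0,0.517],[-7,-38,75,0,0,0.517],[-7,-38,75,0,0,0.517],[-7,-38,75,0,0,0.517]]' -0.45 40|head -2
python3 -m jog '[[-25,-29,75,0,0,0.517],[-25,-29,75,0,0,0.517],[-25,-29,75,0,0,0.517],[-25,-29,75,0,0,0.517],[-25,-29,75,0,0,0.517]]' |head -2
python3 -m jog '[[-36,-13,75,0,0,0.517],[-36,-13,75,0,0,0.517],[-36,-13,75,0,0,0.517],[-36,-13,75,0,0,0.517],[-36,-13,75,0,0,0.517]]' |head -2
python3 -m jog '[[0,0,0,0,0,0],[0,0,0,0,0,0],[0,0,0,0,0,0]]'
python3 -c "
from h import *
plan(.6315,-.2235,.0345,-1.55)"
```

```text
t: 30.07
ee_pos: [0.6175, -0.1483, 0.2813]
t: 30.48
ee_pos: [0.625, -0.1857, 0.2071]
t: 30.9
ee_pos: [0.6324, -0.2232, 0.1325]
t: 31.15
ee_pos: [0.6326, -0.2231, 0.1334]
ee_rot: [0.698, 0.716, 0.0, 0.001]
force: [0.0, -0.4, 0.0]
width: 0.0259
rows 2.4
[-0.0, -1.0, 99.0] [0.001, 0.0, 0.004]
```

```bash
python3 -m jog '[[0,-1,30,0,0,0],[0,-1,60,0,0,0],[0,-1,85,0,0,0],[0,-1,94,0,0,0],[0,-1,98,0,0,0]]'
python3 -m jog '[[0,0,0,0,0,0],[0,0,0,0,0,0]]'
python3 -m jog '[[0,0,0,0,0,0],[0,0,0,0,0,0],[0,0,0,0,0,0],[0,0,0,0,0,0]]' -1 40
python3 -m jog '[[0,0,-3,0,0,0],[-2,0,-3,0,0,0],[-4,0,-3,0,0,0],[-4,0,-3,0,0,0],[-4,0,-3,0,0,0]]'
python3 -m jog '[[0,0,1,0,0,0],[0,0,2,0,0,0],[0,0,3,0,0,0],[0,0,3,0,0,0],[0,0,3,0,0,0]]'
```

```text
t: 31.57
ee_pos: [0.6308, -0.2229, 0.0333]
ee_rot: [0.699, 0.715, -0.0, -0.001]
force: [-0.0, 0.3, 0.0]
width: 0.0255
t: 31.73
ee_pos: [0.6321, -0.2235, 0.0364]
ee_rot: [0.7, 0.714, 0.0, 0.001]
force: [0.1, -0.9, 0.9]
width: 0.0255
t: 32.07
ee_pos: [0.6318, -0.2235, 0.0359]
ee_rot: [0.7, 0.714, 0.0, 0.001]
force: [-0.8, -0.3, 6.8]
width: 0.0114
t: 32.48
ee_pos: [0.6313, -0.2274, 0.0374]
ee_rot: [0.7, 0.714, -0.0, -0.0]
force: [0.3, 0.4, -1.5]
width: 0.012
t: 32.9
ee_pos: [0.6315, -0.2273, 0.0358]
ee_rot: [0.7, 0.714, -0.0, 0.0]
force: [-7.0, 2.0, 12.9]
width: 0.0113
```

```bash
python3 -m jog '[[0,0,0,0,0,0],[0,0,0,0,0,0],[0,0,0,0,0,0],[0,0,0,0,0,0]]' -0.45
python3 -m jog '[[0,0,-20,0,0,0],[0,0,-50,0,0,0],[0,0,-90,0,0,0],[0,0,-130,0,0,0],[0,0,-170,0,0,0]]'
python3 -m jog '[[30,0,-40,0,0,0],[60,0,-80,0,0,0],[80,0,-110,0,0,0],[80,0,-110,0,0,0],[80,0,-110,0,0,0]]'|head -2
python3 -m jog '[[0,0,0,0,0,0],[0,0,0,0,0,0]]'|head -2
python3 look.py w20; python3 chk.py w20; python3 -c "
from h import *
print(robot.get_obs()['force'].round(1))
for k in('scriber','punch'):
    r=cut_out('wrist',k+'_center'); o=robot.get_obs(); c=cam('wrist',o)
    if r:
        cn=max(cv2.findContours(r[0]['mask'].astype(np.uint8),0,2)[0],key=cv2.contourArea)[:,0]
        print(k,r[0]['conf'],cv2.minAreaRect((p2w(c,cn,.011)[:,:2]*1000).astype(np.float32)))"
```

```text
t: 33.23
ee_pos: [0.6314, -0.2273, 0.0345]
ee_rot: [0.7, 0.714, -0.0, -0.0]
force: [-0.7, -0.7, 0.6]
width: 0.0251
t: 33.65
ee_pos: [0.6311, -0.2271, 0.2063]
ee_rot: [0.7, 0.714, -0.0, -0.0]
force: [0.5, 0.8, 0.2]
width: 0.0258
t: 34.07
ee_pos: [0.6305, -0.1459, 0.3183]
t: 34.23
ee_pos: [0.6296, -0.1479, 0.3123]
[ 0.6296 -0.1479  0.3123] 34.2333
caliper 0.89 dz 0 seat-frame off mm [-1.5  0.2] dyaw deg 0.9 xor 0.15
caliper 0.89 dz 4 seat-frame off mm [-1.6 -0.4] dyaw deg 1.0 xor 0.164
caliper 0.89 dz 8 seat-frame off mm [-1.8 -1.1] dyaw deg 1.1 xor 0.188
square 0.86 dz 0 seat-frame off mm [1.  0.4] dyaw deg 0.1 xor 0.058
square 0.86 dz 4 seat-frame off mm [ 1.1 -0.9] dyaw deg -0.0 xor 0.089
square 0.86 dz 8 seat-frame off mm [ 0.9 -1.8] dyaw deg -0.2 xor 0.104
scriber [(0.28, array([[ 0.628, -0.087,  0.011]]))]
punch []
[-0.  -0.8 -0.3]
```

```bash
python3 -c "
from rig import robot
print(robot.hand_in(), robot.get_obs()['t'])"
```

```text
the job is handed in; nothing more can be done
the job is handed in; nothing more can be done
```

All four tools are in their matching inlays, and I handed the job in at about 34 s with the gripper clear of everything. I shut the caliper's jaws on the table before lifting it; they had read 21.48 mm open.

- **Caliper:** the pinch stopped at 25.9 mm for a nominal 27 mm shut. The gripper reads about 0.7 mm low, and the camera mask showed a single closed jaw block. The final fits put the caliper 1–2 mm and under 1° from its seat, best matching it lying on the blue. There was a brief 50 N wrist reading as it touched down, which cleared at once.
- **Square:** it first landed 4.4 mm off centre, with 6 mm of play, so I re-gripped it and moved it. The final fit is within about 1 mm, flat.
- **Scriber and punch:** close-up pictures right after release showed both lying flat in their slots. In a later look both were still near their seats (within 5 mm). In the very last view they were out of frame, so the networks gave nothing useful: no punch, and one low-confidence false scriber.

I had used all 16 pictures by the time the jaws were pinched shut. The caliper's closing and placing, and the square's re-centring, were therefore checked by mask fits only, not by eye.

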